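Reverse the row of sample bottles into the evaporator tray

TASK

Move the four capped sample bottles one by one from the grey tray to the blue tray, so that the row ends up in reverse order: the bottle now nearest the robot goes to the blue compartment farthest from the robot, and so on to the last, one bottle to each compartment. Keep them upright, set them down without dropping them, and leave all four standing on the floor of their compartments.

Things in the scene. Friction and masses are not known exactly. Their poses are not given: they have to be found in the camera images.
- grey_tray: Fixed grey tray, 236 x 62 x 20 mm, full at the start, a coloured pad under each bottle, left or right of the robot. Origin: centre of underside; x along the row, away from the robot (yaw within 0.3 rad). Four compartments centred at x = -87, -29, 29, 87 mm (nearest first), y = 0, each 54 x 54 mm inside; walls and floor 4 mm. Beside it only things under 30 mm high.
- blue_tray: Fixed blue tray, 236 x 62 x 20 mm, empty at the start, left or right of the robot. Origin: centre of underside; x along the row, away from the robot (yaw within 0.3 rad). Four compartments centred at x = -87, -29, 29, 87 mm (nearest first), y = 0, each 54 x 54 mm inside; walls and floor 4 mm. Beside it only things under 30 mm high.
- red_bottle: Loose amber bottle with a red screw cap, upright, 68 mm high: body 32 mm in diameter, cap 34 mm in diameter from 49 mm up to 68 mm; 55 to 115 g. Origin: centre of underside, z up its axis. In the row, bottles stand 58 mm apart between centres: grip the cap from above, fingers across the row.
- yellow_bottle: Loose amber bottle with a yellow screw cap, upright, 68 mm high: body 32 mm in diameter, cap 34 mm in diameter from 49 mm up to 68 mm; 55 to 115 g. Origin: centre of underside, z up its axis. In the row, bottles stand 58 mm apart between centres: grip the cap from above, fingers across the row.
- green_bottle: Loose amber bottle with a green screw cap, upright, 68 mm high: body 32 mm in diameter, cap 34 mm in diameter from 49 mm up to 68 mm; 55 to 115 g. Origin: centre of underside, z up its axis. In the row, bottles stand 58 mm apart between centres: grip the cap from above, fingers across the row.
- white_bottle: Loose amber bottle with a white screw cap, upright, 68 mm high: body 32 mm in diameter, cap 34 mm in diameter from 49 mm up to 68 mm; 55 to 115 g. Origin: centre of underside, z up its axis. In the row, bottles stand 58 mm apart between centres: grip the cap from above, fingers across the row.
- red_pad: Fixed red square pad, 53 x 53 x 4 mm, on the floor of a grey compartment; origin: centre of underside, axes as the tray's. The red-capped bottle stands on it at the start, so the pads go on showing the original order.
- yellow_pad: Fixed yellow square pad, 53 x 53 x 4 mm, on the floor of a grey compartment; origin: centre of underside, axes as the tray's. The yellow-capped bottle stands on it at the start, so the pads go on showing the original order.
- green_pad: Fixed green square pad, 53 x 53 x 4 mm, on the floor of a grey compartment; origin: centre of underside, axes as the tray's. The green-capped bottle stands on it at the start, so the pads go on showing the original order.
- white_pad: Fixed white square pad, 53 x 53 x 4 mm, on the floor of a grey compartment; origin: centre of underside, axes as the tray's. The white-capped bottle stands on it at the start, so the pads go on showing the original order.
Not all that is in view belongs to the job. Leave any pink look-alike of the yellow_bottle alone.

How it is judged:
By the outcome, as a careful person would: the job done as asked, in the order asked, and still so for the second after the job is handed in, with the robot touching nothing.
It also fails if it takes over 96 s, if anything falls off the work surface, if the arm or the gripper's body presses on something with over 40 N, if the wrist force passes 120 N, or if a joint passes its speed limit or range.

ROBOT

A 7-joint arm with a two-finger parallel gripper is mounted at the origin on the work surface. World frame = base frame: x ahead of the robot, y to its left, z up, the work surface at z = 0. Lengths are in mm, angles in rad, forces in N, time in s.
With the tool pointing down it reaches from about 375 to 925 mm from the base axis. Payload 3.1 kg.
Tool frame: the origin (TCP) lies midway between the tips of the shut fingers; the grasp point (between the pads) lies 19 mm behind it (arm.grip_depth is the distance from the TCP to the grasp point, in mm); z points along the fingers, y is the line along which they close (so a half turn about z gives the same grasp; the last joint's range is limited). The gripper opens to 85 mm and grips with 20 to 120 N. Pads are 22 mm wide; open, the fingers measure 114 mm over their backs; the gripper's body (76 mm by 85 mm) begins 54 mm behind the grasp point. The pads swing forward as they close: fully open they stand 13 mm farther back than shut.
Start: joints at [1.105, 0.383, 0.044, 1.598, -0.018, 1.161, -0.05], TCP at [233.735, -606.523, 231.269] pointing down, gripper open.
Joint ranges: [-2.61, 2.61], [-0.41, 2.15], [-1.48, 1.57], [0, 2.5], [-1.57, 4.71], [0.05, 1.97], [-2.85, 2.85]. Speed limits (rad/s): [2.79, 2.79, 3.14, 3.14, 3.14, 3.14, 3.14].

INTERFACE

Orientations are given as a 3x3 rotation matrix whose columns are the frame's x, y, z axes.
In Python, from workcell import arm, capture, camera_info gives the robot as it stands. The module is installed in compiled form; this text tells all that it offers.
- The arm moves only by the tool jog_arm, never from a script. Its argument "moves" is a list of rows, each an object of numbers: "rx", "ry", "rz": the turn, a rotation vector about the tool's x, y, z each as a share of 1.5 rad, from -1 to 1; "dx", "dy", "dz": the shift along the tool's x, y, z each as a share of 300 mm, from -1 to 1; "gripper": the closure, from 0 (fully open) to 1 (shut). A call has 1 to 8 rows; each row is the pose to reach, as a shift and turn from the pose commanded when the call began, along the tool's axes at that moment; what a row does not reach only later rows make up. A row lasts 1/12 s, in which the tool goes at most 41.7 mm and 7.16 degrees, less where a joint would pass 70% of its speed; a pose out of reach is approached as far as the arm can. A call with a number of a shift or a turn outside -1 to 1 is refused whole. A call with a gripper value outside its range is refused whole. The fingers move at their own pace and stop on an object; "grip_force" is the grip in N (left out, the last holds). Time passes only in rows, so rows that repeat a pose let the fingers close. It gives the time, the measured TCP pose, the force, the opening and the grip force at its end, in the units of the state.
- arm.sense(): the state, without advancing time (a new reading comes with each control period).
- capture(name): name is "side" or "top"; returns the picture (420x560x3 uint8, red, green, blue); there is no depth.
- camera_info(name): a dict with "camera_matrix" (3x3 intrinsics, pixels), "D" ([k1, k2, p1, p2, k3] as OpenCV has them; the pictures are not rectified), "R" (3x3) and "t" (3): a world point X has camera coordinates R X + t. Camera axes: x right, y down, z forward; pixel columns grow to the right and rows downward; lengths in mm; the calibration is good to about 2 mm. A picture is of the moment at which its call begins. camera_info takes no time and is no camera call.
- arm.finish_job(): hands the job in; it is judged then, once.
The state is a dict: "time": time; "qpos": joint angles; "joint_velocities": joint speeds; "joint_torque": joint torques, N m; "tool_pos": TCP position; "tcp_rot": TCP orientation; "contact_force": force on the tool from outside, world axes, zero at the start; "wrist_torque": the same for the moment, N m; "grip_width": finger opening in mm; "finger_force": force on a finger pad.
Only numpy, scipy, OpenCV 4.12 (cv2) and the standard library are available. Lean on these libraries where they do the work, as an engineer would, in place of code of your own. Each camera call takes 0.05 s, during which the arm holds its last target. There are 200 camera calls.

## Working session

There is one attempt and no reset: what is moved stays moved. The work goes in short steps, Python scripts to look and compute and a tool call to move; the robot and the scene stay as the last step left them, time stands still between calls to the robot, and variables do not carry over. Pictures are saved under pics/ and viewed, at most 14 in all, crops included, and the job is handed in when it is done.

Besides the shell and the picture viewer there is one more tool, called after "Emit:" in YAML: its name, and indented under it one key for each argument. jog_arm: Moves the arm, as the interface text tells. Shift numbers are shares of 300 mm and turn numbers shares of 1.5 rad, none past 1 either way. Its arguments: {"type":"object","properties":{"moves":{"type":"array"},"grip_force":{"type":"number"}},"required":["moves"]}

```bash
mkdir -p pics
python3 - <<'E'
from workcell import arm,capture,camera_info
import cv2,numpy as np
for n in("side","top"):
    cv2.imwrite(f"pics/{n}0.png",cv2.cvtColor(capture(n),cv2.COLOR_RGB2BGR))
    print(n,camera_info(n))
print(arm.sense(),arm.grip_depth)
E
```

```text
side {'camera_matrix': array([[386.80315327,   0.        , 280.57952382],
       [  0.        , 386.80315327, 207.40007921],
       [  0.        ,   0.        ,   1.        ]]), 'D': array([-0.10588768,  0.        ,  0.        ,  0.        ,  0.        ]), 'R': array([[-9.99833677e-01, -1.82312639e-02, -4.89594876e-04],
       [-1.05524469e-02,  6.00192236e-01, -7.99786175e-01],
       [ 1.48749638e-02, -7.99647985e-01, -6.00284795e-01]]), 't': array([596.19263468,  57.71801061, 824.12023373])}
top {'camera_matrix': array([[524.40136009,   0.        , 281.26926398],
       [  0.        , 524.40136009, 209.55755372],
       [  0.        ,   0.        ,   1.        ]]), 'D': array([-0.19287658,  0.        ,  0.        ,  0.        ,  0.        ]), 'R': array([[ 0.012758  , -0.9997878 , -0.01617344],
       [-0.99404205, -0.01093034, -0.1084478 ],
       [ 0.10824801,  0.01746065, -0.99397057]]), 't': array([-11.51564566, 618.62260644, 834.05346736])}
{'time': 0.1, 'qpos': array([ 1.10521635,  0.38374103,  0.04382172,  1.59939799, -0.01789396,
        1.1612149 , -0.04991617]), 'joint_velocities': array([-0.00145381, -0.00167796,  0.00053498, -0.00355231, -0.00144353,
        0.00043612,  0.00074411]), 'joint_torque': array([ 2.49336015e-03, -4.34731114e+01,  1.02906648e+00, -2.50457472e+01,
        1.08516301e-02,  5.35480067e-03,  2.49500431e-05]), 'tool_pos': array([ 233.40581346, -605.73926189,  230.02922551]), 'tcp_rot': array([[ 9.33098927e-01,  3.59618492e-01, -9.65936364e-04],
       [ 3.59619768e-01, -9.33096427e-01,  2.16329500e-03],
       [-1.23350884e-04, -2.36593806e-03, -9.99997194e-01]]), 'contact_force': array([-0.40621123,  0.41047764,  0.01551006]), 'wrist_torque': array([ 0.02635862,  0.01733034, -0.00718427]), 'finger_force': 0.0, 'grip_width': 85.33850347982339} 18.700000000000003
```

View pics/side0.png

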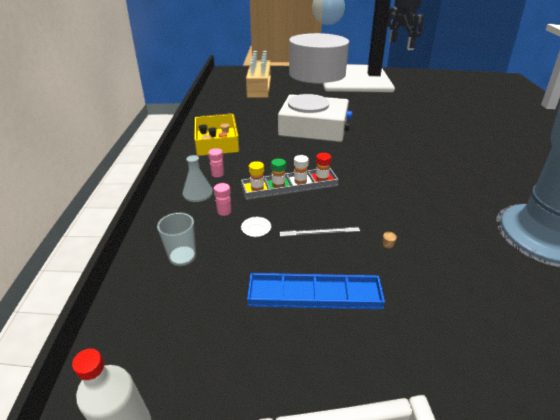

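View pics/top0.png

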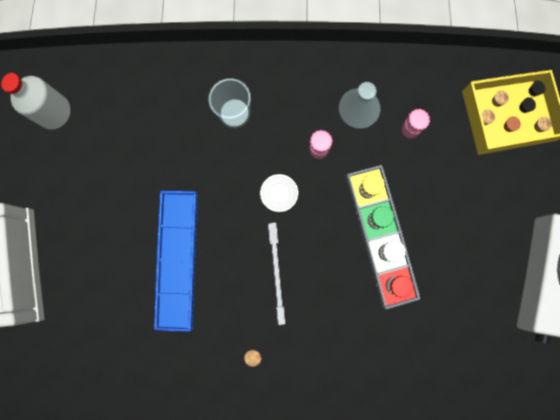

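Row from near the robot: red (top ~400,287), white (390,252), green (381,217), yellow (371,187). The blue tray is on the left, corners about (160,192)–(192,330); pink look-alikes stand at (320,143) and (417,122). I'll enlarge for corner picking.

Run:
```python
import cv2,numpy as np
s=cv2.imread("pics/side0.png");t=cv2.imread("pics/top0.png")
def crop(im,x,y,w,h,k): return cv2.resize(im[y:y+h,x:x+w],None,fx=k,fy=k,interpolation=cv2.INTER_CUBIC)
a=crop(t,330,160,100,150,4);b=crop(t,130,180,80,150+0,4)
b=crop(t,135,185,80,150,4)
cv2.imwrite("pics/tc.png",np.hstack([a,b]))
a=crop(s,230,145,120,60,5);b=crop(s,235,260,160,60,5)
b=b[:, :800];a=cv2.copyMakeBorder(a,0,0,0,800-a.shape[1],cv2.BORDER_CONSTANT)
cv2.imwrite("pics/sc.png",np.vstack([a,b]))
```

```text
(no output)
```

View pics/tc.png

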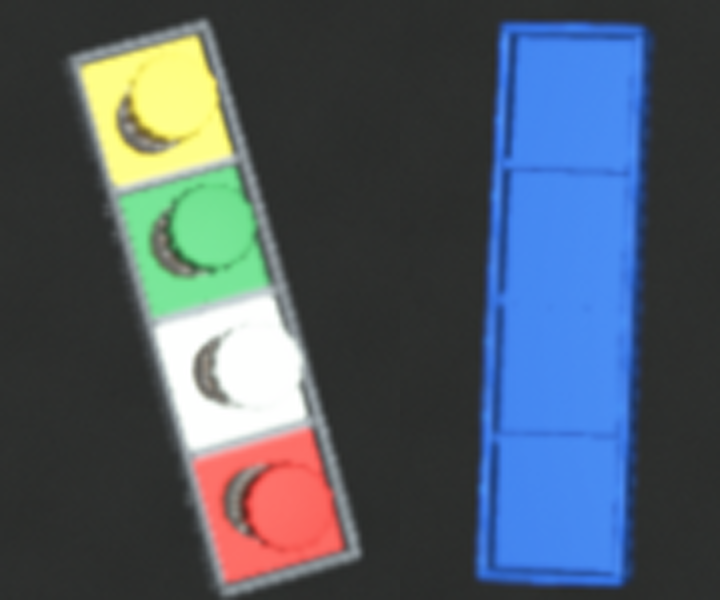

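View pics/sc.png

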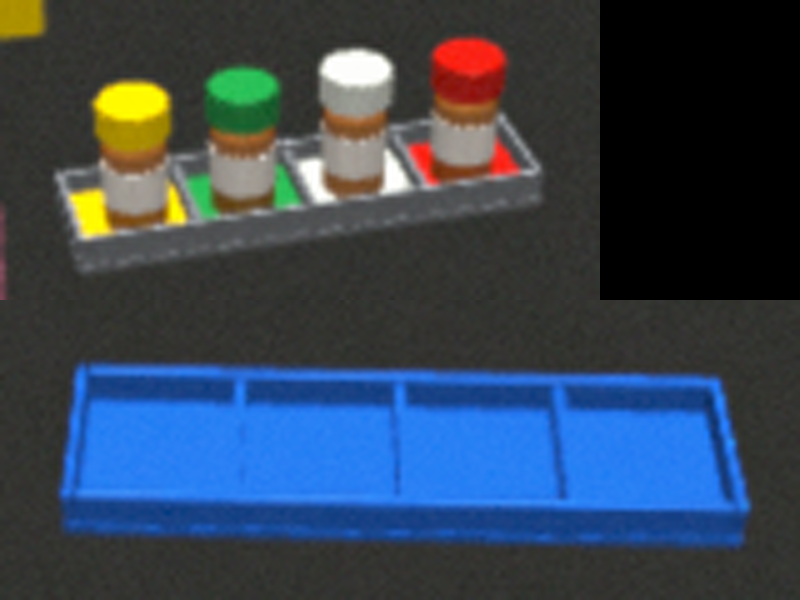

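Top crop: cap discs near (174,98), (213,229), (258,367), (289,506). The grey rim corners are (72,57), (208,20), (359,555), (224,594), and the blue rim runs from (501,24) to (626,582). Side crop: cap tops near (132,98), (243,83), (356,64), (469,54), with both rims clear.

```bash
cat > h.py <<'E'
import cv2,numpy as np
from scipy.optimize import least_squares
from workcell import arm,capture,camera_info
C={n:camera_info(n) for n in("side","top")}
def proj(n,X):
    c=C[n]; return cv2.projectPoints(np.atleast_2d(X).astype(float),cv2.Rodrigues(c["R"])[0],c["t"],c["camera_matrix"],c["D"])[0][:,0]
def full(p,o,k): return (np.array(p,float)+.5)/k-.5+np.array(o)
K=np.array([[118,31],[118,-31],[-118,-31],[-118,31.]]) # farL farR nearR nearL
def tray(p,P=K):
    x,y,z,a=p; R=np.array([[np.cos(a),-np.sin(a)],[np.sin(a),np.cos(a)]])
    return np.c_[P@R.T+[x,y],np.full(len(P),z)]
def fit(obs,f,p0):
    r=least_squares(lambda p:np.concatenate([(proj(n,f(p))-o).ravel() for n,o in obs.items()]),p0,loss="soft_l1")
    return r.x,r.fun.reshape(-1,2)
E
python3 - <<'E'
from h import *
g,e=fit({"top":full([(72,57),(208,20),(359,555),(224,594)],(330,160),4),
 "side":full([(78,237),(58,172),(503,115),(541,172)],(230,145),5)},tray,[600,-150,20,.2])
print("grey",g.round(3),e.round(1).tolist())
b,e=fit({"top":full([(101,24),(244,28),(221,582),(80,578)],(135,185),4),
 "side":full([(63,197),(80,66),(720,77),(748,208)],(235,260),5)},tray,[600,150,20,0])
print("blue",b.round(3),e.round(1).tolist())
s=np.array([-87,-29,29,87.]);P=np.c_[s,0*s]
print("grey comps\n",tray(g,P).round(1));print("blue comps\n",tray(b,P).round(1))
T=[(289,506),(258,367),(213,229),(174,98)];S=[(469,54),(356,64),(243,83),(132,98)]
for t,q in zip(T,S):
    x,e=fit({"top":full([t],(330,160),4),"side":full([q],(230,145),5)},lambda p:p,[600,-150,70]);print(x.round(1),e.round(1).tolist())
E
```

```text
grey [ 5.77561e+02 -1.77018e+02  1.95980e+01  2.73000e-01] [[-0.3, -0.3], [0.5, -0.2], [0.8, 0.4], [-0.6, 0.8], [-0.3, 0.9], [-0.8, 0.2], [-0.6, -0.7], [0.5, 0.3]]
blue [ 5.32292e+02  1.74541e+02  2.03450e+01 -1.20000e-02] [[0.1, -0.1], [-0.0, -0.4], [0.7, 1.2], [-0.3, 0.5], [-0.5, 0.1], [-0.6, -0.1], [-0.0, 0.1], [0.3, 0.4]]
grey comps
 [[ 493.8 -200.5   19.6]
 [ 549.6 -184.8   19.6]
 [ 605.5 -169.2   19.6]
 [ 661.3 -153.5   19.6]]
blue comps
 [[445.3 175.6  20.3]
 [503.3 174.9  20.3]
 [561.3 174.2  20.3]
 [619.3 173.5  20.3]]
[ 495.6 -194.8   78. ] [[-0.0, 0.1], [-0.1, -0.0]]
[ 550.2 -182.4   78.7] [[0.0, -0.2], [0.3, 0.0]]
[ 604.3 -165.1   77.6] [[0.0, -0.2], [0.2, 0.0]]
[ 656.2 -149.9   77.8] [[0.0, -0.1], [0.2, 0.0]]
```

```bash
cat >> h.py <<'E'
from scipy.spatial.transform import Rotation as Ro
def plan(xyz,yaw):
    s=arm.sense();R=s["tcp_rot"];c,n=np.cos(yaw),np.sin(yaw)
    W=np.array([[c,n,0],[n,-c,0],[0,0,-1.]])
    print("d",(R.T@(np.array(xyz)-s["tool_pos"])/300).round(4),"r",(Ro.from_matrix(R.T@W).as_rotvec()/1.5).round(4))
E
python3 -c "
from h import *
plan([495.6,-194.8,200],.273)"
```

```text
d [ 1.3081 -0.9636  0.1022] r [-0.0016  0.0002  0.0632]
```

Emit:
jog_arm:
  moves:
    - {"dx": 0.65,"dy": -0.48,"dz": 0.03,"rz": 0.06,"gripper": 0}
    - {"dx": 0.65,"dy": -0.48,"dz": 0.03,"rz": 0.06,"gripper": 0}
    - {"dx": 0.65,"dy": -0.48,"dz": 0.03,"rz": 0.06,"gripper": 0}
    - {"dx": 0.65,"dy": -0.48,"dz": 0.03,"rz": 0.06,"gripper": 0}
    - {"dx": 0.65,"dy": -0.48,"dz": 0.03,"rz": 0.06,"gripper": 0}
    - {"dx": 0.65,"dy": -0.48,"dz": 0.03,"rz": 0.06,"gripper": 0}
    - {"dx": 0.65,"dy": -0.48,"dz": 0.03,"rz": 0.06,"gripper": 0}
    - {"dx": 0.65,"dy": -0.48,"dz": 0.03,"rz": 0.06,"gripper": 0}

```text
$.moves[0]: bad value
```

```bash
python3 -c "
from h import *
plan([495.6,-194.8,130],.273)"
```

```text
d [ 1.3082 -0.9631  0.3355] r [-0.0016  0.0002  0.0632]
```

Emit:
jog_arm:
  moves:
    - {"dx": 0.65,"dy": -0.48,"dz": 0.03,"rx": 0.0,"ry": 0.0,"rz": 0.06,"gripper": 0.0}
    - {"dx": 0.65,"dy": -0.48,"dz": 0.03,"rx": 0.0,"ry": 0.0,"rz": 0.06,"gripper": 0.0}
    - {"dx": 0.65,"dy": -0.48,"dz": 0.03,"rx": 0.0,"ry": 0.0,"rz": 0.06,"gripper": 0.0}
    - {"dx": 0.65,"dy": -0.48,"dz": 0.03,"rx": 0.0,"ry": 0.0,"rz": 0.06,"gripper": 0.0}
    - {"dx": 0.65,"dy": -0.48,"dz": 0.03,"rx": 0.0,"ry": 0.0,"rz": 0.06,"gripper": 0.0}
    - {"dx": 0.65,"dy": -0.48,"dz": 0.03,"rx": 0.0,"ry": 0.0,"rz": 0.06,"gripper": 0.0}
    - {"dx": 0.65,"dy": -0.48,"dz": 0.03,"rx": 0.0,"ry": 0.0,"rz": 0.06,"gripper": 0.0}
    - {"dx": 0.65,"dy": -0.48,"dz": 0.03,"rx": 0.0,"ry": 0.0,"rz": 0.06,"gripper": 0.0}

```text
time: 0.77
tool_pos: [365.8, -398.9, 221.8]
tcp_rot: [[0.96, 0.281, -0.0], [0.281, -0.96, 0.001], [0.0, -0.001, -1.0]]
contact_force: [-1.0, -0.1, -0.3]
grip_width: 85.2
finger_force: 0.0
```

```bash
python3 -c "
from h import *
plan([495.6,-194.8,130],.273)"
```

```text
d [ 0.6063 -0.5308  0.3067] r [-0.0009  0.      0.0078]
```

Emit:
jog_arm:
  moves:
    - {"dx": 0.606,"dy": -0.531,"dz": 0.1,"rx": 0.0,"ry": 0.0,"rz": 0.008,"gripper": 0.0}
    - {"dx": 0.606,"dy": -0.531,"dz": 0.1,"rx": 0.0,"ry": 0.0,"rz": 0.008,"gripper": 0.0}
    - {"dx": 0.606,"dy": -0.531,"dz": 0.1,"rx": 0.0,"ry": 0.0,"rz": 0.008,"gripper": 0.0}
    - {"dx": 0.606,"dy": -0.531,"dz": 0.1,"rx": 0.0,"ry": 0.0,"rz": 0.008,"gripper": 0.0}
    - {"dx": 0.606,"dy": -0.531,"dz": 0.1,"rx": 0.0,"ry": 0.0,"rz": 0.008,"gripper": 0.0}
    - {"dx": 0.606,"dy": -0.531,"dz": 0.3,"rx": 0.0,"ry": 0.0,"rz": 0.008,"gripper": 0.0}
    - {"dx": 0.606,"dy": -0.531,"dz": 0.3,"rx": 0.0,"ry": 0.0,"rz": 0.008,"gripper": 0.0}
    - {"dx": 0.606,"dy": -0.531,"dz": 0.3,"rx": 0.0,"ry": 0.0,"rz": 0.008,"gripper": 0.0}

```text
time: 1.43
tool_pos: [492.1, -194.6, 126.5]
tcp_rot: [[0.964, 0.267, -0.01], [0.267, -0.964, 0.006], [-0.008, -0.008, -1.0]]
contact_force: [-0.8, 0.7, -0.1]
grip_width: 85.5
finger_force: 0.0
```

```bash
python3 -c "
from h import *
plan([495.6,-194.8,47],.273)
cv2.imwrite('pics/s1.png',cv2.resize(cv2.cvtColor(capture('side'),cv2.COLOR_RGB2BGR)[60:230,200:430],None,fx=3,fy=3))"
```

```text
d [0.0132 0.006  0.2648] r [-0.0054  0.0053 -0.0016]
```

View pics/s1.png

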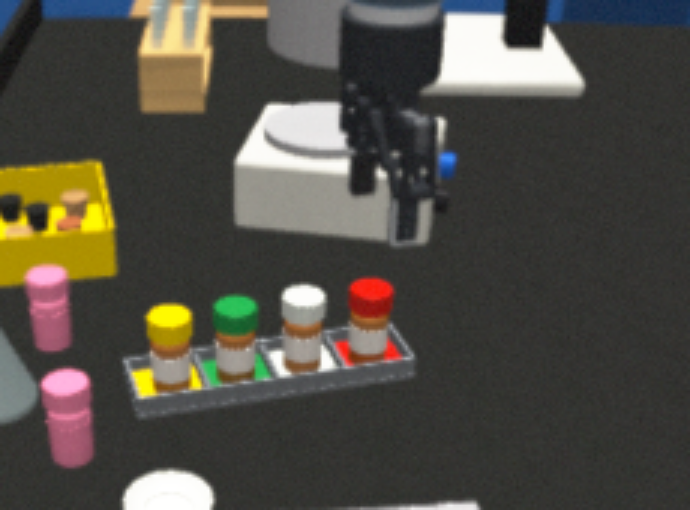

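Fingers open over the red bottle, tips at crop (403,243) and (362,190). I'll check that against the TCP projection.

```bash
python3 -c "
from h import *
for z in (126.5,139): print((proj('side',[492.1,-194.6,z])-[200,60])*3)
y=np.array([.267,-.964,0])
print((proj('side',np.array([[492.1,-194.6,139]]+0*y)+np.outer([-47,47],y))-[200,60])*3)
plan([495.6,-194.8,100],.273)
s=arm.sense();print(s['tool_pos'],s['joint_velocities'].round(3))
"
```

```text
[[378.17481384 232.53417131]]
[[379.22742081 218.13666089]]
[[400.66265629 245.01262422]
 [359.4484544  193.40401906]]
d [ 0.0135 -0.0058  0.0961] r [-0.0033  0.0044 -0.0034]
[ 492.38593881 -197.61820343  128.8335371 ] [ 0.035 -0.053  0.046 -0.052  0.014  0.014  0.009]
```

Emit:
jog_arm:
  moves:
    - {"dx": 0.0135,"dy": -0.006,"dz": 0.05,"rx": 0.0,"ry": 0.0,"rz": 0.0,"gripper": 0.0}
    - {"dx": 0.0135,"dy": -0.006,"dz": 0.1,"rx": 0.0,"ry": 0.0,"rz": 0.0,"gripper": 0.0}
    - {"dx": 0.0135,"dy": -0.006,"dz": 0.1,"rx": 0.0,"ry": 0.0,"rz": 0.0,"gripper": 0.0}
    - {"dx": 0.0135,"dy": -0.006,"dz": 0.1,"rx": 0.0,"ry": 0.0,"rz": 0.0,"gripper": 0.0}
    - {"dx": 0.0135,"dy": -0.006,"dz": 0.1,"rx": 0.0,"ry": 0.0,"rz": 0.0,"gripper": 0.0}

```text
time: 1.9
tool_pos: [498.8, -198.6, 103.8]
tcp_rot: [[0.966, 0.26, 0.002], [0.26, -0.966, -0.002], [0.001, 0.002, -1.0]]
contact_force: [0.5, 0.0, 0.4]
grip_width: 85.5
finger_force: 0.0
```

```bash
python3 -c "
from h import *
plan([495.6,-194.8,46],.273);s=arm.sense();print(s['tool_pos'],s['joint_velocities'].round(3))"
```

```text
d [-0.0074 -0.0154  0.1927] r [ 0.0014 -0.0009 -0.0069]
[ 498.84833875 -198.58842415  103.83321056] [-0.006 -0.007 -0.012 -0.006 -0.001 -0.005 -0.004]
```

Emit:
jog_arm:
  moves:
    - {"dx": -0.007,"dy": -0.015,"dz": 0.07,"rx": 0.0,"ry": 0.0,"rz": -0.007,"gripper": 0.0}
    - {"dx": -0.007,"dy": -0.015,"dz": 0.13,"rx": 0.0,"ry": 0.0,"rz": -0.007,"gripper": 0.0}
    - {"dx": -0.007,"dy": -0.015,"dz": 0.17,"rx": 0.0,"ry": 0.0,"rz": -0.007,"gripper": 0.0}
    - {"dx": -0.007,"dy": -0.015,"dz": 0.19,"rx": 0.0,"ry": 0.0,"rz": -0.007,"gripper": 0.0}
    - {"dx": -0.007,"dy": -0.015,"dz": 0.19,"rx": 0.0,"ry": 0.0,"rz": -0.007,"gripper": 0.0}
    - {"dx": -0.007,"dy": -0.015,"dz": 0.19,"rx": 0.0,"ry": 0.0,"rz": -0.007,"gripper": 0.0}
    - {"dx": -0.007,"dy": -0.015,"dz": 0.19,"rx": 0.0,"ry": 0.0,"rz": -0.007,"gripper": 0.0}

```text
time: 2.48
tool_pos: [496.4, -192.9, 46.4]
tcp_rot: [[0.962, 0.273, 0.002], [0.273, -0.962, -0.001], [0.002, 0.001, -1.0]]
contact_force: [1.3, 0.3, -0.2]
grip_width: 85.5
finger_force: 0.0
```

```bash
python3 -c "
from h import *
plan([495.6,-194.8,46],.273)
cv2.imwrite('pics/s2.png',cv2.resize(cv2.cvtColor(capture('side'),cv2.COLOR_RGB2BGR)[80:220,200:400],None,fx=4,fy=4))"
```

```text
d [-0.0041  0.0053  0.0012] r [ 0.0009 -0.0012  0.002 ]
```

View pics/s2.png

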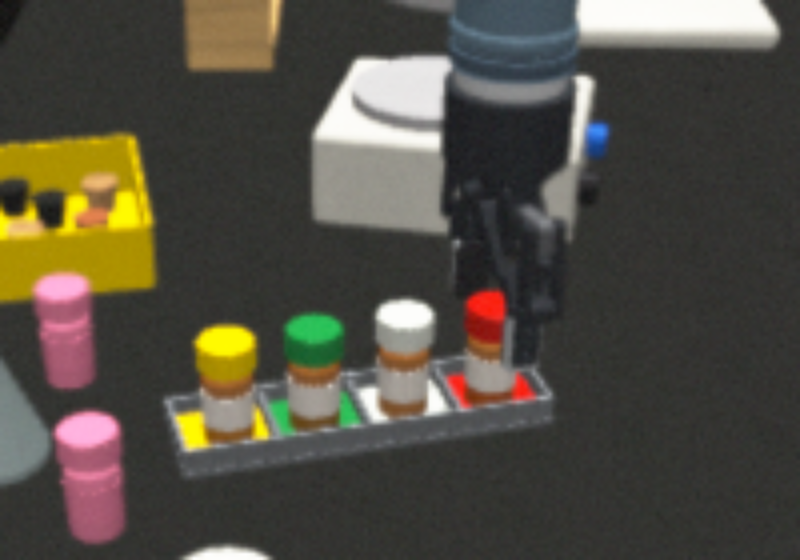

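The open fingers straddle the red cap at (488,318), with the front fingertip at (523,360). Close.

Emit:
jog_arm:
  moves:
    - {"dx": -0.003,"dy": 0.004,"dz": 0.0,"rx": 0.0,"ry": 0.0,"rz": 0.0,"gripper": 0.3}
    - {"dx": -0.003,"dy": 0.004,"dz": 0.0,"rx": 0.0,"ry": 0.0,"rz": 0.0,"gripper": 0.5}
    - {"dx": -0.003,"dy": 0.004,"dz": 0.0,"rx": 0.0,"ry": 0.0,"rz": 0.0,"gripper": 0.6}
    - {"dx": -0.003,"dy": 0.004,"dz": 0.0,"rx": 0.0,"ry": 0.0,"rz": 0.0,"gripper": 0.7}
    - {"dx": -0.003,"dy": 0.004,"dz": 0.0,"rx": 0.0,"ry": 0.0,"rz": 0.0,"gripper": 0.8}
    - {"dx": -0.003,"dy": 0.004,"dz": 0.0,"rx": 0.0,"ry": 0.0,"rz": 0.0,"gripper": 0.8}
    - {"dx": -0.003,"dy": 0.004,"dz": 0.0,"rx": 0.0,"ry": 0.0,"rz": 0.0,"gripper": 0.8}
    - {"dx": -0.003,"dy": 0.004,"dz": 0.0,"rx": 0.0,"ry": 0.0,"rz": 0.0,"gripper": 0.8}
  grip_force: 40

```text
time: 3.2
tool_pos: [495.1, -194.0, 45.6]
tcp_rot: [[0.962, 0.273, 0.001], [0.273, -0.962, -0.0], [0.0, 0.0, -1.0]]
contact_force: [0.1, -0.0, 3.2]
grip_width: 32.7
finger_force: 39.5
```

```bash
python3 -c "
from h import *
s=arm.sense();print(s['tool_pos'],s['contact_force'],s['wrist_torque'])
plan([495.6,-194.8,150],.273)
cv2.imwrite('pics/s3.png',cv2.resize(cv2.cvtColor(capture('side'),cv2.COLOR_RGB2BGR)[80:220,200:400],None,fx=4,fy=4))"
```

```text
[ 495.05672061 -193.97664585   45.61009426] [ 0.13407893 -0.02135292  3.15324043] [-0.02716457  0.07231159 -0.04285273]
d [ 0.0012  0.0033 -0.348 ] r [ 0.0003 -0.0003  0.0022]
```

View pics/s3.png

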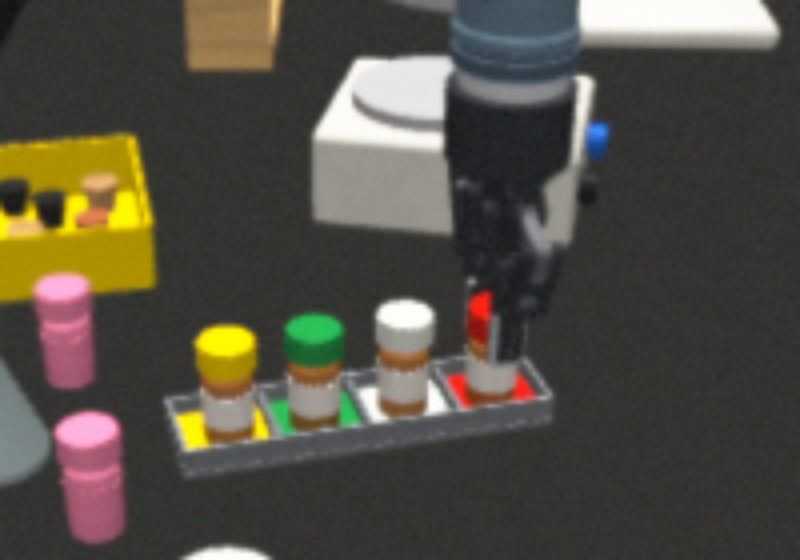

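The front finger is on the red cap, slightly to the robot side of centre (508 against 492). It's held at 32.7 mm and 39 N. Lift.

Emit:
jog_arm:
  moves:
    - {"dx": 0.0,"dy": 0.0,"dz": -0.03,"rx": 0.0,"ry": 0.0,"rz": 0.0,"gripper": 0.8}
    - {"dx": 0.0,"dy": 0.0,"dz": -0.1,"rx": 0.0,"ry": 0.0,"rz": 0.0,"gripper": 0.8}
    - {"dx": 0.0,"dy": 0.0,"dz": -0.2,"rx": 0.0,"ry": 0.0,"rz": 0.0,"gripper": 0.8}
    - {"dx": 0.0,"dy": 0.0,"dz": -0.3,"rx": 0.0,"ry": 0.0,"rz": 0.0,"gripper": 0.8}
    - {"dx": 0.0,"dy": 0.0,"dz": -0.36,"rx": 0.0,"ry": 0.0,"rz": 0.0,"gripper": 0.8}
    - {"dx": 0.0,"dy": 0.0,"dz": -0.36,"rx": 0.0,"ry": 0.0,"rz": 0.0,"gripper": 0.8}
    - {"dx": 0.0,"dy": 0.0,"dz": -0.36,"rx": 0.0,"ry": 0.0,"rz": 0.0,"gripper": 0.8}

```text
time: 3.83
tool_pos: [495.4, -193.9, 154.5]
tcp_rot: [[0.962, 0.273, 0.002], [0.273, -0.962, -0.001], [0.002, 0.002, -1.0]]
contact_force: [-0.7, -0.9, -0.9]
grip_width: 33.0
finger_force: 39.8
```

```bash
python3 -c "
from h import *
s=arm.sense();print(s['tool_pos'],s['contact_force'],s['wrist_torque'])
plan([617.5,173.5,152],-.012)
cv2.imwrite('pics/s4.png',cv2.resize(cv2.cvtColor(capture('side'),cv2.COLOR_RGB2BGR)[60:200,200:400],None,fx=4,fy=4))"
```

```text
[ 495.40835762 -193.86396638  154.53854304] [-0.66679463 -0.92816739 -0.93624137] [-0.0279176   0.05786587  0.00261834]
d [ 0.7257 -1.067   0.0084] r [ 0.0008 -0.0015  0.1923]
```

View pics/s4.png

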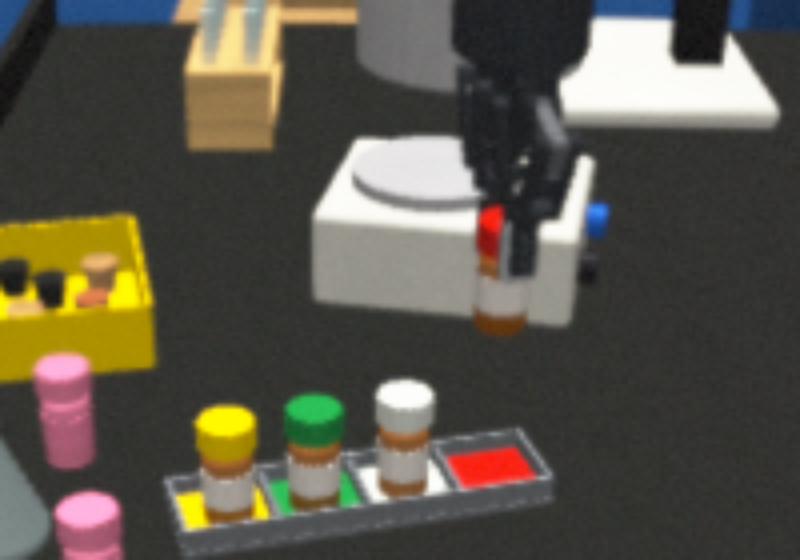

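The red bottle is lifted and hangs upright (500,270). Carry it to the far blue compartment.

Emit:
jog_arm:
  moves:
    - {"dx": 0.05,"dy": -0.07,"dz": 0.0,"rx": 0.0,"ry": 0.0,"rz": 0.01,"gripper": 0.8}
    - {"dx": 0.11,"dy": -0.17,"dz": 0.0,"rx": 0.0,"ry": 0.0,"rz": 0.03,"gripper": 0.8}
    - {"dx": 0.18,"dy": -0.28,"dz": 0.0,"rx": 0.0,"ry": 0.0,"rz": 0.05,"gripper": 0.8}
    - {"dx": 0.25,"dy": -0.39,"dz": 0.0,"rx": 0.0,"ry": 0.0,"rz": 0.07,"gripper": 0.8}
    - {"dx": 0.33,"dy": -0.5,"dz": 0.0,"rx": 0.0,"ry": 0.0,"rz": 0.09,"gripper": 0.8}
    - {"dx": 0.4,"dy": -0.6,"dz": 0.0,"rx": 0.0,"ry": 0.0,"rz": 0.11,"gripper": 0.8}
    - {"dx": 0.45,"dy": -0.67,"dz": 0.0,"rx": 0.0,"ry": 0.0,"rz": 0.12,"gripper": 0.8}
    - {"dx": 0.47,"dy": -0.7,"dz": 0.0,"rx": 0.0,"ry": 0.0,"rz": 0.13,"gripper": 0.8}

```text
time: 4.55
tool_pos: [572.1, 53.6, 151.2]
tcp_rot: [[0.996, 0.088, -0.003], [0.088, -0.996, 0.004], [-0.003, -0.004, -1.0]]
contact_force: [0.4, 0.3, -1.9]
grip_width: 33.0
finger_force: 39.8
```

```bash
python3 -c "
from h import *
plan([617.5,173.5,152],-.012)"
```

```text
d [ 0.1861 -0.3848 -0.0017] r [-0.0026  0.002   0.067 ]
```

Emit:
jog_arm:
  moves:
    - {"dx": 0.04,"dy": -0.08,"dz": 0.0,"rx": 0.0,"ry": 0.0,"rz": 0.02,"gripper": 0.8}
    - {"dx": 0.09,"dy": -0.18,"dz": 0.0,"rx": 0.0,"ry": 0.0,"rz": 0.04,"gripper": 0.8}
    - {"dx": 0.14,"dy": -0.28,"dz": 0.0,"rx": 0.0,"ry": 0.0,"rz": 0.06,"gripper": 0.8}
    - {"dx": 0.17,"dy": -0.35,"dz": 0.0,"rx": 0.0,"ry": 0.0,"rz": 0.067,"gripper": 0.8}
    - {"dx": 0.185,"dy": -0.38,"dz": 0.0,"rx": 0.0,"ry": 0.0,"rz": 0.067,"gripper": 0.8}
    - {"dx": 0.185,"dy": -0.38,"dz": 0.0,"rx": 0.0,"ry": 0.0,"rz": 0.067,"gripper": 0.8}
    - {"dx": 0.185,"dy": -0.38,"dz": 0.0,"rx": 0.0,"ry": 0.0,"rz": 0.067,"gripper": 0.8}
    - {"dx": 0.185,"dy": -0.38,"dz": 0.0,"rx": 0.0,"ry": 0.0,"rz": 0.067,"gripper": 0.8}

```text
time: 5.22
tool_pos: [618.4, 161.4, 152.0]
tcp_rot: [[1.0, -0.022, -0.003], [-0.022, -1.0, -0.003], [-0.002, 0.003, -1.0]]
contact_force: [0.2, -0.3, 0.3]
grip_width: 33.2
finger_force: 39.8
```

```bash
python3 -c "
from h import *
print(arm.sense()['tool_pos'])
plan([617.5,173.5,42],-.012)"
```

```text
[618.41728712 161.44266228 151.98494613]
d [-0.003  -0.0412  0.3665] r [ 0.002   0.0016 -0.0066]
```

Emit:
jog_arm:
  moves:
    - {"dx": -0.003,"dy": -0.041,"dz": 0.05,"rx": 0.0,"ry": 0.0,"rz": -0.006,"gripper": 0.8}
    - {"dx": -0.003,"dy": -0.041,"dz": 0.14,"rx": 0.0,"ry": 0.0,"rz": -0.006,"gripper": 0.8}
    - {"dx": -0.003,"dy": -0.041,"dz": 0.23,"rx": 0.0,"ry": 0.0,"rz": -0.006,"gripper": 0.8}
    - {"dx": -0.003,"dy": -0.041,"dz": 0.29,"rx": 0.0,"ry": 0.0,"rz": -0.006,"gripper": 0.8}
    - {"dx": -0.003,"dy": -0.041,"dz": 0.33,"rx": 0.0,"ry": 0.0,"rz": -0.006,"gripper": 0.8}
    - {"dx": -0.003,"dy": -0.041,"dz": 0.34,"rx": 0.0,"ry": 0.0,"rz": -0.006,"gripper": 0.8}
    - {"dx": -0.003,"dy": -0.041,"dz": 0.34,"rx": 0.0,"ry": 0.0,"rz": -0.006,"gripper": 0.8}
    - {"dx": -0.003,"dy": -0.041,"dz": 0.34,"rx": 0.0,"ry": 0.0,"rz": -0.006,"gripper": 0.8}

```text
time: 5.88
tool_pos: [619.3, 177.2, 52.1]
tcp_rot: [[1.0, -0.011, 0.002], [-0.011, -1.0, 0.001], [0.002, -0.001, -1.0]]
contact_force: [-0.0, 0.6, -0.2]
grip_width: 32.8
finger_force: 39.8
```

```bash
python3 -c "
from h import *
s=arm.sense();print(s['tool_pos'],s['contact_force'])
plan([617.5,173.5,41.5],-.012)
cv2.imwrite('pics/s5.png',cv2.resize(cv2.cvtColor(capture('side'),cv2.COLOR_RGB2BGR)[200:330,220:400],None,fx=4,fy=4))"
```

```text
[619.29534865 177.19349271  52.10972669] [-0.04063464  0.6003874  -0.15846156]
d [-0.0059  0.0124  0.0353] r [-0.0004 -0.0011  0.0008]
```

View pics/s5.png

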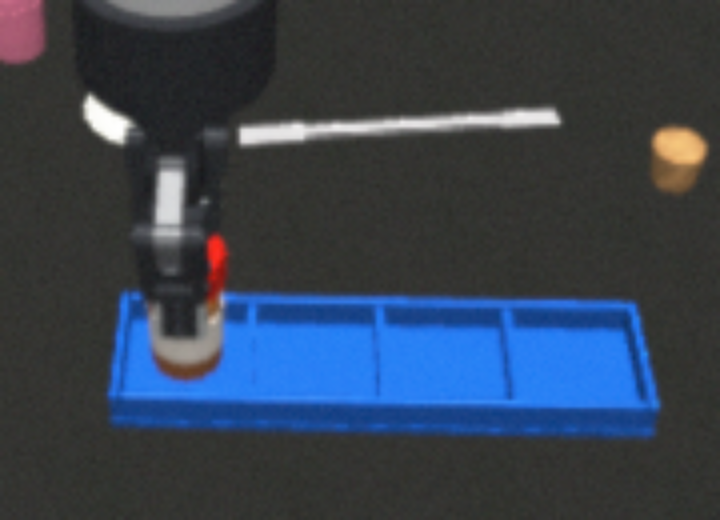

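The red bottle hangs over the farthest blue compartment (186,370), well inside the walls. Lower the last 11 mm gently.

Emit:
jog_arm:
  moves:
    - {"dx": -0.006,"dy": 0.012,"dz": 0.01,"rx": 0.0,"ry": 0.0,"rz": 0.0,"gripper": 0.8}
    - {"dx": -0.006,"dy": 0.012,"dz": 0.018,"rx": 0.0,"ry": 0.0,"rz": 0.0,"gripper": 0.8}
    - {"dx": -0.006,"dy": 0.012,"dz": 0.024,"rx": 0.0,"ry": 0.0,"rz": 0.0,"gripper": 0.8}
    - {"dx": -0.006,"dy": 0.012,"dz": 0.028,"rx": 0.0,"ry": 0.0,"rz": 0.0,"gripper": 0.8}
    - {"dx": -0.006,"dy": 0.012,"dz": 0.031,"rx": 0.0,"ry": 0.0,"rz": 0.0,"gripper": 0.8}
    - {"dx": -0.006,"dy": 0.012,"dz": 0.034,"rx": 0.0,"ry": 0.0,"rz": 0.0,"gripper": 0.8}
    - {"dx": -0.006,"dy": 0.012,"dz": 0.034,"rx": 0.0,"ry": 0.0,"rz": 0.0,"gripper": 0.8}
    - {"dx": -0.006,"dy": 0.012,"dz": 0.034,"rx": 0.0,"ry": 0.0,"rz": 0.0,"gripper": 0.8}

```text
time: 6.6
tool_pos: [617.0, 173.6, 41.7]
tcp_rot: [[1.0, -0.01, 0.001], [-0.01, -1.0, -0.0], [0.001, 0.0, -1.0]]
contact_force: [-0.6, -1.1, 3.8]
grip_width: 32.9
finger_force: 40.2
```

Floor contact at z 41.7, as expected. Release.

Emit:
jog_arm:
  moves:
    - {"dx": 0.0,"dy": 0.0,"dz": 0.0,"rx": 0.0,"ry": 0.0,"rz": 0.0,"gripper": 0.4}
    - {"dx": 0.0,"dy": 0.0,"dz": 0.0,"rx": 0.0,"ry": 0.0,"rz": 0.0,"gripper": 0.2}
    - {"dx": 0.0,"dy": 0.0,"dz": 0.0,"rx": 0.0,"ry": 0.0,"rz": 0.0,"gripper": 0.0}
    - {"dx": 0.0,"dy": 0.0,"dz": 0.0,"rx": 0.0,"ry": 0.0,"rz": 0.0,"gripper": 0.0}
    - {"dx": 0.0,"dy": 0.0,"dz": 0.0,"rx": 0.0,"ry": 0.0,"rz": 0.0,"gripper": 0.0}
    - {"dx": 0.0,"dy": 0.0,"dz": -0.12,"rx": 0.0,"ry": 0.0,"rz": 0.0,"gripper": 0.0}
    - {"dx": 0.0,"dy": 0.0,"dz": -0.25,"rx": 0.0,"ry": 0.0,"rz": 0.0,"gripper": 0.0}
    - {"dx": 0.0,"dy": 0.0,"dz": -0.3,"rx": 0.0,"ry": 0.0,"rz": 0.0,"gripper": 0.0}

```text
time: 7.27
tool_pos: [619.5, 174.9, 136.1]
tcp_rot: [[1.0, -0.01, 0.007], [-0.01, -1.0, 0.002], [0.007, -0.003, -1.0]]
contact_force: [1.4, 0.1, 2.7]
grip_width: 85.1
finger_force: 0.0
```

```bash
python3 -c "
from h import *
plan([551.5,-182.4,135],.273)
cv2.imwrite('pics/s6.png',cv2.cvtColor(capture('side'),cv2.COLOR_RGB2BGR)[100:380,100:500])"
```

```text
d [-2.1460e-01  1.1931e+00 -9.0000e-04] r [-0.001  -0.0049 -0.1888]
```

View pics/s6.png

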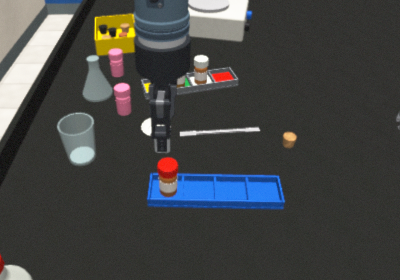

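The red bottle stands upright in the farthest blue compartment (168,178). Back for the white one.

Emit:
jog_arm:
  moves:
    - {"dx": -0.02,"dy": 0.1,"dz": -0.03,"rx": 0.0,"ry": 0.0,"rz": -0.02,"gripper": 0.0}
    - {"dx": -0.04,"dy": 0.22,"dz": -0.03,"rx": 0.0,"ry": 0.0,"rz": -0.04,"gripper": 0.0}
    - {"dx": -0.06,"dy": 0.35,"dz": -0.03,"rx": 0.0,"ry": 0.0,"rz": -0.07,"gripper": 0.0}
    - {"dx": -0.09,"dy": 0.48,"dz": -0.03,"rx": 0.0,"ry": 0.0,"rz": -0.1,"gripper": 0.0}
    - {"dx": -0.11,"dy": 0.61,"dz": -0.03,"rx": 0.0,"ry": 0.0,"rz": -0.12,"gripper": 0.0}
    - {"dx": -0.13,"dy": 0.74,"dz": -0.03,"rx": 0.0,"ry": 0.0,"rz": -0.14,"gripper": 0.0}
    - {"dx": -0.15,"dy": 0.85,"dz": -0.03,"rx": 0.0,"ry": 0.0,"rz": -0.16,"gripper": 0.0}
    - {"dx": -0.17,"dy": 0.94,"dz": -0.03,"rx": 0.0,"ry": 0.0,"rz": -0.18,"gripper": 0.0}

```text
time: 7.98
tool_pos: [561.7, -111.9, 139.8]
tcp_rot: [[0.967, 0.255, -0.001], [0.255, -0.967, -0.001], [-0.001, 0.001, -1.0]]
contact_force: [1.1, -0.2, 0.1]
grip_width: 85.3
finger_force: 0.0
```

```bash
python3 -c "
from h import *
plan([552,-182,135],.273)"
```

```text
d [-0.0907  0.2177  0.0162] r [ 0.0008  0.0006 -0.0101]
```

Emit:
jog_arm:
  moves:
    - {"dx": -0.04,"dy": 0.08,"dz": 0.0,"rx": 0.0,"ry": 0.0,"rz": -0.01,"gripper": 0.0}
    - {"dx": -0.07,"dy": 0.15,"dz": 0.01,"rx": 0.0,"ry": 0.0,"rz": -0.01,"gripper": 0.0}
    - {"dx": -0.09,"dy": 0.2,"dz": 0.02,"rx": 0.0,"ry": 0.0,"rz": -0.01,"gripper": 0.0}
    - {"dx": -0.09,"dy": 0.22,"dz": 0.06,"rx": 0.0,"ry": 0.0,"rz": -0.01,"gripper": 0.0}
    - {"dx": -0.09,"dy": 0.22,"dz": 0.1,"rx": 0.0,"ry": 0.0,"rz": -0.01,"gripper": 0.0}
    - {"dx": -0.09,"dy": 0.22,"dz": 0.12,"rx": 0.0,"ry": 0.0,"rz": -0.01,"gripper": 0.0}
    - {"dx": -0.09,"dy": 0.22,"dz": 0.12,"rx": 0.0,"ry": 0.0,"rz": -0.01,"gripper": 0.0}
    - {"dx": -0.09,"dy": 0.22,"dz": 0.12,"rx": 0.0,"ry": 0.0,"rz": -0.01,"gripper": 0.0}

```text
time: 8.65
tool_pos: [553.3, -175.8, 102.8]
tcp_rot: [[0.962, 0.275, -0.002], [0.275, -0.962, 0.002], [-0.001, -0.002, -1.0]]
contact_force: [0.1, -0.4, 0.0]
grip_width: 85.2
finger_force: 0.0
```

```bash
python3 -c "
from h import *
plan([552,-182,46],.273)"
```

```text
d [-0.0097  0.019   0.1894] r [-0.0016  0.0009  0.0036]
```

Descend with XY first; then a correction check before closing.

Emit:
jog_arm:
  moves:
    - {"dx": -0.01,"dy": 0.018,"dz": 0.03,"rx": 0.0,"ry": 0.0,"rz": 0.0,"gripper": 0.0}
    - {"dx": -0.01,"dy": 0.018,"dz": 0.09,"rx": 0.0,"ry": 0.0,"rz": 0.0,"gripper": 0.0}
    - {"dx": -0.01,"dy": 0.018,"dz": 0.14,"rx": 0.0,"ry": 0.0,"rz": 0.0,"gripper": 0.0}
    - {"dx": -0.01,"dy": 0.018,"dz": 0.175,"rx": 0.0,"ry": 0.0,"rz": 0.0,"gripper": 0.0}
    - {"dx": -0.01,"dy": 0.018,"dz": 0.19,"rx": 0.0,"ry": 0.0,"rz": 0.0,"gripper": 0.0}
    - {"dx": -0.01,"dy": 0.018,"dz": 0.19,"rx": 0.0,"ry": 0.0,"rz": 0.0,"gripper": 0.0}
    - {"dx": -0.01,"dy": 0.018,"dz": 0.19,"rx": 0.0,"ry": 0.0,"rz": 0.0,"gripper": 0.0}

```text
time: 9.23
tool_pos: [552.6, -184.5, 47.2]
tcp_rot: [[0.962, 0.272, 0.0], [0.272, -0.962, 0.0], [0.0, 0.0, -1.0]]
contact_force: [1.1, -0.2, 0.8]
grip_width: 85.3
finger_force: 0.0
```

```bash
python3 -c "
from h import *
plan([552,-182,46],.273)"
```

```text
d [ 0.0004 -0.0084  0.0041] r [ 0.     -0.0002  0.0015]
```

Emit:
jog_arm:
  moves:
    - {"dx": 0.0,"dy": -0.008,"dz": 0.004,"rx": 0.0,"ry": 0.0,"rz": 0.0,"gripper": 0.3}
    - {"dx": 0.0,"dy": -0.008,"dz": 0.004,"rx": 0.0,"ry": 0.0,"rz": 0.0,"gripper": 0.5}
    - {"dx": 0.0,"dy": -0.008,"dz": 0.004,"rx": 0.0,"ry": 0.0,"rz": 0.0,"gripper": 0.6}
    - {"dx": 0.0,"dy": -0.008,"dz": 0.004,"rx": 0.0,"ry": 0.0,"rz": 0.0,"gripper": 0.7}
    - {"dx": 0.0,"dy": -0.008,"dz": 0.004,"rx": 0.0,"ry": 0.0,"rz": 0.0,"gripper": 0.8}
    - {"dx": 0.0,"dy": -0.008,"dz": 0.004,"rx": 0.0,"ry": 0.0,"rz": 0.0,"gripper": 0.8}
    - {"dx": 0.0,"dy": -0.008,"dz": 0.004,"rx": 0.0,"ry": 0.0,"rz": 0.0,"gripper": 0.8}
    - {"dx": 0.0,"dy": -0.008,"dz": 0.004,"rx": 0.0,"ry": 0.0,"rz": 0.0,"gripper": 0.8}
  grip_force: 40

```text
time: 9.9
tool_pos: [552.1, -182.5, 46.5]
tcp_rot: [[0.962, 0.271, 0.001], [0.271, -0.962, -0.0], [0.001, 0.001, -1.0]]
contact_force: [0.3, 0.1, 3.9]
grip_width: 32.7
finger_force: 39.6
```

Emit:
jog_arm:
  moves:
    - {"dx": 0.0,"dy": 0.0,"dz": -0.03,"rx": 0.0,"ry": 0.0,"rz": 0.0,"gripper": 0.8}
    - {"dx": 0.0,"dy": 0.0,"dz": -0.1,"rx": 0.0,"ry": 0.0,"rz": 0.0,"gripper": 0.8}
    - {"dx": 0.0,"dy": 0.0,"dz": -0.2,"rx": 0.0,"ry": 0.0,"rz": 0.0,"gripper": 0.8}
    - {"dx": 0.0,"dy": 0.0,"dz": -0.3,"rx": 0.0,"ry": 0.0,"rz": 0.0,"gripper": 0.8}
    - {"dx": 0.0,"dy": 0.0,"dz": -0.36,"rx": 0.0,"ry": 0.0,"rz": 0.0,"gripper": 0.8}
    - {"dx": 0.0,"dy": 0.0,"dz": -0.36,"rx": 0.0,"ry": 0.0,"rz": 0.0,"gripper": 0.8}
    - {"dx": 0.0,"dy": 0.0,"dz": -0.36,"rx": 0.0,"ry": 0.0,"rz": 0.0,"gripper": 0.8}

```text
time: 10.48
tool_pos: [552.2, -182.6, 155.1]
tcp_rot: [[0.962, 0.271, 0.002], [0.271, -0.963, -0.001], [0.002, 0.002, -1.0]]
contact_force: [-0.5, 0.6, -1.8]
grip_width: 32.9
finger_force: 39.8
```

```bash
python3 -c "
from h import *
plan([560,174.2,152],-.012)
cv2.imwrite('pics/s7.png',cv2.resize(cv2.cvtColor(capture('side'),cv2.COLOR_RGB2BGR)[60:200,200:400],None,fx=3,fy=3))"
```

```text
d [ 0.3476 -1.1376  0.0094] r [ 0.0008 -0.0015  0.1911]
```

View pics/s7.png

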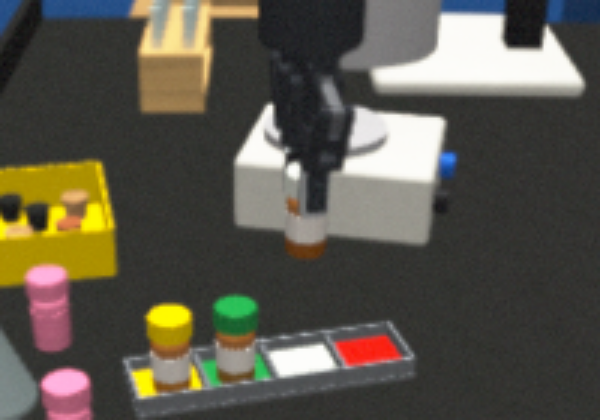

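The white bottle is held upright (305,225) and its pad is clear. Carry.

Emit:
jog_arm:
  moves:
    - {"dx": 0.03,"dy": -0.08,"dz": 0.0,"rx": 0.0,"ry": 0.0,"rz": 0.01,"gripper": 0.8}
    - {"dx": 0.06,"dy": -0.19,"dz": 0.0,"rx": 0.0,"ry": 0.0,"rz": 0.03,"gripper": 0.8}
    - {"dx": 0.1,"dy": -0.31,"dz": 0.0,"rx": 0.0,"ry": 0.0,"rz": 0.05,"gripper": 0.8}
    - {"dx": 0.14,"dy": -0.44,"dz": 0.0,"rx": 0.0,"ry": 0.0,"rz": 0.07,"gripper": 0.8}
    - {"dx": 0.18,"dy": -0.57,"dz": 0.0,"rx": 0.0,"ry": 0.0,"rz": 0.1,"gripper": 0.8}
    - {"dx": 0.21,"dy": -0.69,"dz": 0.0,"rx": 0.0,"ry": 0.0,"rz": 0.12,"gripper": 0.8}
    - {"dx": 0.24,"dy": -0.79,"dz": 0.0,"rx": 0.0,"ry": 0.0,"rz": 0.14,"gripper": 0.8}
    - {"dx": 0.27,"dy": -0.87,"dz": 0.0,"rx": 0.0,"ry": 0.0,"rz": 0.15,"gripper": 0.8}

```text
time: 11.2
tool_pos: [555.8, 94.5, 151.5]
tcp_rot: [[0.999, 0.052, -0.005], [0.052, -0.999, 0.001], [-0.005, -0.001, -1.0]]
contact_force: [0.1, 0.7, -0.6]
grip_width: 32.9
finger_force: 39.9
```

```bash
python3 -c "
from h import *
plan([560,174.2,152],-.012)"
```

```text
d [ 0.0279 -0.2647 -0.0017] r [-0.0005  0.0034  0.043 ]
```

Emit:
jog_arm:
  moves:
    - {"dx": 0.01,"dy": -0.08,"dz": 0.0,"rx": 0.0,"ry": 0.0,"rz": 0.01,"gripper": 0.8}
    - {"dx": 0.02,"dy": -0.17,"dz": 0.0,"rx": 0.0,"ry": 0.0,"rz": 0.03,"gripper": 0.8}
    - {"dx": 0.028,"dy": -0.24,"dz": 0.0,"rx": 0.0,"ry": 0.0,"rz": 0.04,"gripper": 0.8}
    - {"dx": 0.028,"dy": -0.28,"dz": 0.0,"rx": 0.0,"ry": 0.0,"rz": 0.04,"gripper": 0.8}
    - {"dx": 0.028,"dy": -0.28,"dz": 0.0,"rx": 0.0,"ry": 0.0,"rz": 0.04,"gripper": 0.8}
    - {"dx": 0.028,"dy": -0.28,"dz": 0.0,"rx": 0.0,"ry": 0.0,"rz": 0.04,"gripper": 0.8}
    - {"dx": 0.028,"dy": -0.28,"dz": 0.0,"rx": 0.0,"ry": 0.0,"rz": 0.04,"gripper": 0.8}

```text
time: 11.78
tool_pos: [562.6, 172.5, 152.8]
tcp_rot: [[1.0, -0.012, -0.002], [-0.012, -1.0, -0.002], [-0.002, 0.002, -1.0]]
contact_force: [-0.1, -0.8, -1.1]
grip_width: 32.9
finger_force: 39.9
```

```bash
python3 -c "
from h import *
plan([560,174.2,42.3],-.012)"
```

```text
d [-0.008  -0.0066  0.3683] r [ 0.0016  0.0012 -0.0002]
```

Emit:
jog_arm:
  moves:
    - {"dx": -0.008,"dy": -0.006,"dz": 0.05,"rx": 0.0,"ry": 0.0,"rz": 0.0,"gripper": 0.8}
    - {"dx": -0.008,"dy": -0.006,"dz": 0.14,"rx": 0.0,"ry": 0.0,"rz": 0.0,"gripper": 0.8}
    - {"dx": -0.008,"dy": -0.006,"dz": 0.23,"rx": 0.0,"ry": 0.0,"rz": 0.0,"gripper": 0.8}
    - {"dx": -0.008,"dy": -0.006,"dz": 0.29,"rx": 0.0,"ry": 0.0,"rz": 0.0,"gripper": 0.8}
    - {"dx": -0.008,"dy": -0.006,"dz": 0.33,"rx": 0.0,"ry": 0.0,"rz": 0.0,"gripper": 0.8}
    - {"dx": -0.008,"dy": -0.006,"dz": 0.34,"rx": 0.0,"ry": 0.0,"rz": 0.0,"gripper": 0.8}
    - {"dx": -0.008,"dy": -0.006,"dz": 0.34,"rx": 0.0,"ry": 0.0,"rz": 0.0,"gripper": 0.8}
    - {"dx": -0.008,"dy": -0.006,"dz": 0.34,"rx": 0.0,"ry": 0.0,"rz": 0.0,"gripper": 0.8}

```text
time: 12.45
tool_pos: [561.6, 176.6, 52.9]
tcp_rot: [[1.0, -0.011, 0.002], [-0.011, -1.0, 0.0], [0.002, -0.0, -1.0]]
contact_force: [0.6, -0.3, -1.1]
grip_width: 32.7
finger_force: 39.9
```

```bash
python3 -c "
from h import *
plan([560,174.2,42.3],-.012)"
```

```text
d [-0.0055  0.0079  0.0352] r [-0.0002 -0.0012  0.0004]
```

Emit:
jog_arm:
  moves:
    - {"dx": -0.005,"dy": 0.008,"dz": 0.01,"rx": 0.0,"ry": 0.0,"rz": 0.0,"gripper": 0.8}
    - {"dx": -0.005,"dy": 0.008,"dz": 0.018,"rx": 0.0,"ry": 0.0,"rz": 0.0,"gripper": 0.8}
    - {"dx": -0.005,"dy": 0.008,"dz": 0.024,"rx": 0.0,"ry": 0.0,"rz": 0.0,"gripper": 0.8}
    - {"dx": -0.005,"dy": 0.008,"dz": 0.028,"rx": 0.0,"ry": 0.0,"rz": 0.0,"gripper": 0.8}
    - {"dx": -0.005,"dy": 0.008,"dz": 0.031,"rx": 0.0,"ry": 0.0,"rz": 0.0,"gripper": 0.8}
    - {"dx": -0.005,"dy": 0.008,"dz": 0.034,"rx": 0.0,"ry": 0.0,"rz": 0.0,"gripper": 0.8}
    - {"dx": -0.005,"dy": 0.008,"dz": 0.034,"rx": 0.0,"ry": 0.0,"rz": 0.0,"gripper": 0.8}
    - {"dx": -0.005,"dy": 0.008,"dz": 0.034,"rx": 0.0,"ry": 0.0,"rz": 0.0,"gripper": 0.8}

```text
time: 13.12
tool_pos: [559.5, 174.8, 42.6]
tcp_rot: [[1.0, -0.01, 0.001], [-0.01, -1.0, -0.0], [0.001, 0.0, -1.0]]
contact_force: [-2.2, -0.8, 5.0]
grip_width: 33.2
finger_force: 40.3
```

Contact at 42.6 as predicted; release.

Emit:
jog_arm:
  moves:
    - {"dx": 0.0,"dy": 0.0,"dz": 0.0,"rx": 0.0,"ry": 0.0,"rz": 0.0,"gripper": 0.4}
    - {"dx": 0.0,"dy": 0.0,"dz": 0.0,"rx": 0.0,"ry": 0.0,"rz": 0.0,"gripper": 0.2}
    - {"dx": 0.0,"dy": 0.0,"dz": 0.0,"rx": 0.0,"ry": 0.0,"rz": 0.0,"gripper": 0.0}
    - {"dx": 0.0,"dy": 0.0,"dz": 0.0,"rx": 0.0,"ry": 0.0,"rz": 0.0,"gripper": 0.0}
    - {"dx": 0.0,"dy": 0.0,"dz": 0.0,"rx": 0.0,"ry": 0.0,"rz": 0.0,"gripper": 0.0}
    - {"dx": 0.0,"dy": 0.0,"dz": -0.12,"rx": 0.0,"ry": 0.0,"rz": 0.0,"gripper": 0.0}
    - {"dx": 0.0,"dy": 0.0,"dz": -0.25,"rx": 0.0,"ry": 0.0,"rz": 0.0,"gripper": 0.0}
    - {"dx": 0.0,"dy": 0.0,"dz": -0.33,"rx": 0.0,"ry": 0.0,"rz": 0.0,"gripper": 0.0}

```text
time: 13.78
tool_pos: [560.2, 175.4, 143.5]
tcp_rot: [[1.0, -0.01, 0.003], [-0.01, -1.0, 0.001], [0.003, -0.001, -1.0]]
contact_force: [0.8, -0.3, 1.1]
grip_width: 85.3
finger_force: 0.0
```

```bash
python3 -c "
from h import *
plan([606,-164.8,138],.273)"
```

```text
d [0.1639 1.1324 0.0172] r [-0.0007 -0.002  -0.1886]
```

Emit:
jog_arm:
  moves:
    - {"dx": 0.01,"dy": 0.1,"dz": 0.0,"rx": 0.0,"ry": 0.0,"rz": -0.02,"gripper": 0.0}
    - {"dx": 0.03,"dy": 0.22,"dz": 0.0,"rx": 0.0,"ry": 0.0,"rz": -0.04,"gripper": 0.0}
    - {"dx": 0.05,"dy": 0.35,"dz": 0.0,"rx": 0.0,"ry": 0.0,"rz": -0.07,"gripper": 0.0}
    - {"dx": 0.07,"dy": 0.48,"dz": 0.0,"rx": 0.0,"ry": 0.0,"rz": -0.1,"gripper": 0.0}
    - {"dx": 0.09,"dy": 0.61,"dz": 0.0,"rx": 0.0,"ry": 0.0,"rz": -0.12,"gripper": 0.0}
    - {"dx": 0.11,"dy": 0.74,"dz": 0.0,"rx": 0.0,"ry": 0.0,"rz": -0.14,"gripper": 0.0}
    - {"dx": 0.13,"dy": 0.85,"dz": 0.0,"rx": 0.0,"ry": 0.0,"rz": -0.16,"gripper": 0.0}
    - {"dx": 0.14,"dy": 0.94,"dz": 0.0,"rx": 0.0,"ry": 0.0,"rz": -0.18,"gripper": 0.0}

```text
time: 14.45
tool_pos: [598.2, -112.2, 140.6]
tcp_rot: [[0.967, 0.255, 0.0], [0.255, -0.967, -0.002], [-0.0, 0.002, -1.0]]
contact_force: [0.4, 0.3, 0.1]
grip_width: 85.6
finger_force: 0.0
```

```bash
python3 -c "
from h import *
plan([606,-164.8,138],.273)"
```

```text
d [-0.0195  0.1762  0.0089] r [ 0.0011  0.     -0.0102]
```

Emit:
jog_arm:
  moves:
    - {"dx": -0.01,"dy": 0.07,"dz": 0.0,"rx": 0.0,"ry": 0.0,"rz": -0.01,"gripper": 0.0}
    - {"dx": -0.02,"dy": 0.13,"dz": 0.01,"rx": 0.0,"ry": 0.0,"rz": -0.01,"gripper": 0.0}
    - {"dx": -0.02,"dy": 0.17,"dz": 0.02,"rx": 0.0,"ry": 0.0,"rz": -0.01,"gripper": 0.0}
    - {"dx": -0.02,"dy": 0.19,"dz": 0.06,"rx": 0.0,"ry": 0.0,"rz": -0.01,"gripper": 0.0}
    - {"dx": -0.02,"dy": 0.19,"dz": 0.1,"rx": 0.0,"ry": 0.0,"rz": -0.01,"gripper": 0.0}
    - {"dx": -0.02,"dy": 0.19,"dz": 0.12,"rx": 0.0,"ry": 0.0,"rz": -0.01,"gripper": 0.0}
    - {"dx": -0.02,"dy": 0.19,"dz": 0.12,"rx": 0.0,"ry": 0.0,"rz": -0.01,"gripper": 0.0}
    - {"dx": -0.02,"dy": 0.19,"dz": 0.12,"rx": 0.0,"ry": 0.0,"rz": -0.01,"gripper": 0.0}

```text
time: 15.12
tool_pos: [606.2, -161.8, 103.4]
tcp_rot: [[0.962, 0.274, -0.002], [0.274, -0.962, 0.002], [-0.002, -0.002, -1.0]]
contact_force: [0.1, 0.2, 0.3]
grip_width: 85.6
finger_force: 0.0
```

```bash
python3 -c "
from h import *
plan([606,-164.8,46],.273)"
```

```text
d [-0.0032  0.01    0.1912] r [-0.0016  0.0012  0.0033]
```

Emit:
jog_arm:
  moves:
    - {"dx": -0.003,"dy": 0.008,"dz": 0.03,"rx": 0.0,"ry": 0.0,"rz": 0.0,"gripper": 0.0}
    - {"dx": -0.003,"dy": 0.008,"dz": 0.09,"rx": 0.0,"ry": 0.0,"rz": 0.0,"gripper": 0.0}
    - {"dx": -0.003,"dy": 0.008,"dz": 0.14,"rx": 0.0,"ry": 0.0,"rz": 0.0,"gripper": 0.0}
    - {"dx": -0.003,"dy": 0.008,"dz": 0.175,"rx": 0.0,"ry": 0.0,"rz": 0.0,"gripper": 0.0}
    - {"dx": -0.003,"dy": 0.008,"dz": 0.19,"rx": 0.0,"ry": 0.0,"rz": 0.0,"gripper": 0.0}
    - {"dx": -0.003,"dy": 0.008,"dz": 0.19,"rx": 0.0,"ry": 0.0,"rz": 0.0,"gripper": 0.0}
    - {"dx": -0.003,"dy": 0.008,"dz": 0.19,"rx": 0.0,"ry": 0.0,"rz": 0.0,"gripper": 0.0}

```text
time: 15.7
tool_pos: [607.1, -166.7, 47.9]
tcp_rot: [[0.962, 0.272, 0.0], [0.272, -0.962, 0.0], [0.0, 0.0, -1.0]]
contact_force: [-0.5, 0.3, -0.9]
grip_width: 85.4
finger_force: 0.0
```

```bash
python3 -c "
from h import *
plan([606,-164.8,46],.273)"
```

```text
d [-0.0019 -0.0072  0.0064] r [ 0.     -0.0003  0.0015]
```

Emit:
jog_arm:
  moves:
    - {"dx": -0.002,"dy": -0.007,"dz": 0.006,"rx": 0.0,"ry": 0.0,"rz": 0.0,"gripper": 0.3}
    - {"dx": -0.002,"dy": -0.007,"dz": 0.006,"rx": 0.0,"ry": 0.0,"rz": 0.0,"gripper": 0.5}
    - {"dx": -0.002,"dy": -0.007,"dz": 0.006,"rx": 0.0,"ry": 0.0,"rz": 0.0,"gripper": 0.6}
    - {"dx": -0.002,"dy": -0.007,"dz": 0.006,"rx": 0.0,"ry": 0.0,"rz": 0.0,"gripper": 0.7}
    - {"dx": -0.002,"dy": -0.007,"dz": 0.006,"rx": 0.0,"ry": 0.0,"rz": 0.0,"gripper": 0.8}
    - {"dx": -0.002,"dy": -0.007,"dz": 0.006,"rx": 0.0,"ry": 0.0,"rz": 0.0,"gripper": 0.8}
    - {"dx": -0.002,"dy": -0.007,"dz": 0.006,"rx": 0.0,"ry": 0.0,"rz": 0.0,"gripper": 0.8}
    - {"dx": -0.002,"dy": -0.007,"dz": 0.006,"rx": 0.0,"ry": 0.0,"rz": 0.0,"gripper": 0.8}
  grip_force: 40

```text
time: 16.37
tool_pos: [606.1, -165.2, 46.6]
tcp_rot: [[0.962, 0.271, 0.001], [0.271, -0.962, -0.0], [0.001, 0.001, -1.0]]
contact_force: [-0.4, 0.5, 4.7]
grip_width: 32.8
finger_force: 39.7
```

Emit:
jog_arm:
  moves:
    - {"dx": 0.0,"dy": 0.0,"dz": -0.03,"rx": 0.0,"ry": 0.0,"rz": 0.0,"gripper": 0.8}
    - {"dx": 0.0,"dy": 0.0,"dz": -0.1,"rx": 0.0,"ry": 0.0,"rz": 0.0,"gripper": 0.8}
    - {"dx": 0.0,"dy": 0.0,"dz": -0.2,"rx": 0.0,"ry": 0.0,"rz": 0.0,"gripper": 0.8}
    - {"dx": 0.0,"dy": 0.0,"dz": -0.3,"rx": 0.0,"ry": 0.0,"rz": 0.0,"gripper": 0.8}
    - {"dx": 0.0,"dy": 0.0,"dz": -0.36,"rx": 0.0,"ry": 0.0,"rz": 0.0,"gripper": 0.8}
    - {"dx": 0.0,"dy": 0.0,"dz": -0.36,"rx": 0.0,"ry": 0.0,"rz": 0.0,"gripper": 0.8}
    - {"dx": 0.0,"dy": 0.0,"dz": -0.36,"rx": 0.0,"ry": 0.0,"rz": 0.0,"gripper": 0.8}

```text
time: 16.95
tool_pos: [606.2, -165.3, 155.1]
tcp_rot: [[0.962, 0.271, 0.002], [0.271, -0.962, -0.001], [0.002, 0.001, -1.0]]
contact_force: [-1.0, -0.6, -1.5]
grip_width: 33.2
finger_force: 39.9
```

```bash
python3 -c "
from h import *
plan([502.5,174.9,152],-.012)
cv2.imwrite('pics/s8.png',cv2.resize(cv2.cvtColor(capture('side'),cv2.COLOR_RGB2BGR)[60:330,180:400],None,fx=2,fy=2))"
```

```text
d [-0.0251 -1.1853  0.0086] r [ 0.0007 -0.0014  0.1912]
```

View pics/s8.png

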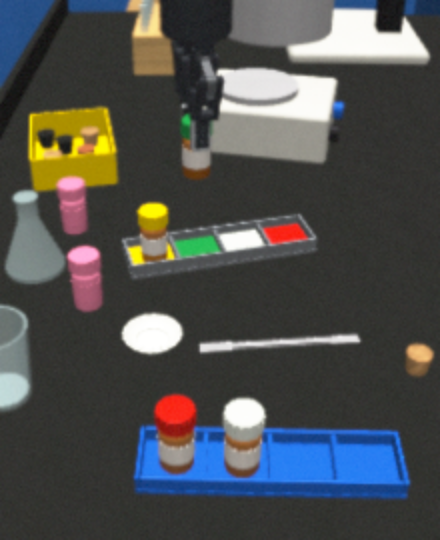

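Green is held upright (196,150), and red (175,435) and white (243,438) stand correctly. Carry green.

Emit:
jog_arm:
  moves:
    - {"dx": 0.0,"dy": -0.09,"dz": 0.0,"rx": 0.0,"ry": 0.0,"rz": 0.01,"gripper": 0.8}
    - {"dx": 0.0,"dy": -0.2,"dz": 0.0,"rx": 0.0,"ry": 0.0,"rz": 0.03,"gripper": 0.8}
    - {"dx": -0.01,"dy": -0.33,"dz": 0.0,"rx": 0.0,"ry": 0.0,"rz": 0.05,"gripper": 0.8}
    - {"dx": -0.01,"dy": -0.46,"dz": 0.0,"rx": 0.0,"ry": 0.0,"rz": 0.08,"gripper": 0.8}
    - {"dx": -0.01,"dy": -0.59,"dz": 0.0,"rx": 0.0,"ry": 0.0,"rz": 0.1,"gripper": 0.8}
    - {"dx": -0.02,"dy": -0.72,"dz": 0.0,"rx": 0.0,"ry": 0.0,"rz": 0.12,"gripper": 0.8}
    - {"dx": -0.02,"dy": -0.83,"dz": 0.0,"rx": 0.0,"ry": 0.0,"rz": 0.14,"gripper": 0.8}
    - {"dx": -0.02,"dy": -0.92,"dz": 0.0,"rx": 0.0,"ry": 0.0,"rz": 0.16,"gripper": 0.8}

```text
time: 17.67
tool_pos: [521.3, 101.8, 151.4]
tcp_rot: [[0.999, 0.037, -0.005], [0.037, -0.999, 0.0], [-0.005, -0.0, -1.0]]
contact_force: [0.9, 0.7, -1.0]
grip_width: 32.6
finger_force: 40.0
```

```bash
python3 -c "
from h import *
plan([502.5,174.9,152],-.012)"
```

```text
d [-0.0537 -0.2457 -0.0016] r [-0.0002  0.0036  0.0325]
```

Emit:
jog_arm:
  moves:
    - {"dx": -0.02,"dy": -0.08,"dz": 0.0,"rx": 0.0,"ry": 0.0,"rz": 0.01,"gripper": 0.8}
    - {"dx": -0.04,"dy": -0.16,"dz": 0.0,"rx": 0.0,"ry": 0.0,"rz": 0.02,"gripper": 0.8}
    - {"dx": -0.054,"dy": -0.23,"dz": 0.0,"rx": 0.0,"ry": 0.0,"rz": 0.03,"gripper": 0.8}
    - {"dx": -0.054,"dy": -0.26,"dz": 0.0,"rx": 0.0,"ry": 0.0,"rz": 0.03,"gripper": 0.8}
    - {"dx": -0.054,"dy": -0.26,"dz": 0.0,"rx": 0.0,"ry": 0.0,"rz": 0.03,"gripper": 0.8}
    - {"dx": -0.054,"dy": -0.26,"dz": 0.0,"rx": 0.0,"ry": 0.0,"rz": 0.03,"gripper": 0.8}
    - {"dx": -0.054,"dy": -0.26,"dz": 0.0,"rx": 0.0,"ry": 0.0,"rz": 0.03,"gripper": 0.8}

```text
time: 18.25
tool_pos: [506.2, 173.8, 152.9]
tcp_rot: [[1.0, -0.013, -0.001], [-0.013, -1.0, -0.002], [-0.001, 0.002, -1.0]]
contact_force: [1.0, -0.7, -0.7]
grip_width: 33.0
finger_force: 40.0
```

```bash
python3 -c "
from h import *
plan([502.5,174.9,42.4],-.012)"
```

```text
d [-0.012  -0.0042  0.3685] r [ 0.0012  0.001  -0.0004]
```

Emit:
jog_arm:
  moves:
    - {"dx": -0.012,"dy": -0.003,"dz": 0.05,"rx": 0.0,"ry": 0.0,"rz": 0.0,"gripper": 0.8}
    - {"dx": -0.012,"dy": -0.003,"dz": 0.14,"rx": 0.0,"ry": 0.0,"rz": 0.0,"gripper": 0.8}
    - {"dx": -0.012,"dy": -0.003,"dz": 0.23,"rx": 0.0,"ry": 0.0,"rz": 0.0,"gripper": 0.8}
    - {"dx": -0.012,"dy": -0.003,"dz": 0.29,"rx": 0.0,"ry": 0.0,"rz": 0.0,"gripper": 0.8}
    - {"dx": -0.012,"dy": -0.003,"dz": 0.33,"rx": 0.0,"ry": 0.0,"rz": 0.0,"gripper": 0.8}
    - {"dx": -0.012,"dy": -0.003,"dz": 0.34,"rx": 0.0,"ry": 0.0,"rz": 0.0,"gripper": 0.8}
    - {"dx": -0.012,"dy": -0.003,"dz": 0.34,"rx": 0.0,"ry": 0.0,"rz": 0.0,"gripper": 0.8}
    - {"dx": -0.012,"dy": -0.003,"dz": 0.34,"rx": 0.0,"ry": 0.0,"rz": 0.0,"gripper": 0.8}

```text
time: 18.92
tool_pos: [503.6, 176.9, 52.7]
tcp_rot: [[1.0, -0.011, 0.002], [-0.011, -1.0, 0.0], [0.002, -0.0, -1.0]]
contact_force: [-0.6, 0.4, -1.0]
grip_width: 33.1
finger_force: 40.0
```

```bash
python3 -c "
from h import *
plan([502.5,174.9,42.4],-.012)"
```

```text
d [-0.0036  0.0068  0.0343] r [-0.0003 -0.0011  0.0005]
```

Emit:
jog_arm:
  moves:
    - {"dx": -0.003,"dy": 0.006,"dz": 0.01,"rx": 0.0,"ry": 0.0,"rz": 0.0,"gripper": 0.8}
    - {"dx": -0.003,"dy": 0.006,"dz": 0.018,"rx": 0.0,"ry": 0.0,"rz": 0.0,"gripper": 0.8}
    - {"dx": -0.003,"dy": 0.006,"dz": 0.024,"rx": 0.0,"ry": 0.0,"rz": 0.0,"gripper": 0.8}
    - {"dx": -0.003,"dy": 0.006,"dz": 0.028,"rx": 0.0,"ry": 0.0,"rz": 0.0,"gripper": 0.8}
    - {"dx": -0.003,"dy": 0.006,"dz": 0.031,"rx": 0.0,"ry": 0.0,"rz": 0.0,"gripper": 0.8}
    - {"dx": -0.003,"dy": 0.006,"dz": 0.034,"rx": 0.0,"ry": 0.0,"rz": 0.0,"gripper": 0.8}
    - {"dx": -0.003,"dy": 0.006,"dz": 0.034,"rx": 0.0,"ry": 0.0,"rz": 0.0,"gripper": 0.8}
    - {"dx": -0.003,"dy": 0.006,"dz": 0.034,"rx": 0.0,"ry": 0.0,"rz": 0.0,"gripper": 0.8}

```text
time: 19.58
tool_pos: [502.0, 175.5, 42.5]
tcp_rot: [[1.0, -0.01, 0.001], [-0.01, -1.0, -0.0], [0.001, 0.0, -1.0]]
contact_force: [-1.3, -1.3, 6.0]
grip_width: 32.7
finger_force: 40.5
```

Emit:
jog_arm:
  moves:
    - {"dx": 0.0,"dy": 0.0,"dz": 0.0,"rx": 0.0,"ry": 0.0,"rz": 0.0,"gripper": 0.4}
    - {"dx": 0.0,"dy": 0.0,"dz": 0.0,"rx": 0.0,"ry": 0.0,"rz": 0.0,"gripper": 0.2}
    - {"dx": 0.0,"dy": 0.0,"dz": 0.0,"rx": 0.0,"ry": 0.0,"rz": 0.0,"gripper": 0.0}
    - {"dx": 0.0,"dy": 0.0,"dz": 0.0,"rx": 0.0,"ry": 0.0,"rz": 0.0,"gripper": 0.0}
    - {"dx": 0.0,"dy": 0.0,"dz": 0.0,"rx": 0.0,"ry": 0.0,"rz": 0.0,"gripper": 0.0}
    - {"dx": 0.0,"dy": 0.0,"dz": -0.12,"rx": 0.0,"ry": 0.0,"rz": 0.0,"gripper": 0.0}
    - {"dx": 0.0,"dy": 0.0,"dz": -0.25,"rx": 0.0,"ry": 0.0,"rz": 0.0,"gripper": 0.0}
    - {"dx": 0.0,"dy": 0.0,"dz": -0.36,"rx": 0.0,"ry": 0.0,"rz": 0.0,"gripper": 0.0}

```text
time: 20.25
tool_pos: [501.2, 175.6, 150.8]
tcp_rot: [[1.0, -0.01, -0.001], [-0.01, -1.0, 0.0], [-0.001, -0.0, -1.0]]
contact_force: [0.2, 0.1, 0.9]
grip_width: 85.3
finger_force: 0.0
```

```bash
python3 -c "
from h import *
plan([658.5,-150,140],.273)"
```

```text
d [0.5351 1.08   0.0351] r [-0.0003  0.0006 -0.1885]
```

Emit:
jog_arm:
  moves:
    - {"dx": 0.04,"dy": 0.09,"dz": 0.0,"rx": 0.0,"ry": 0.0,"rz": -0.02,"gripper": 0.0}
    - {"dx": 0.1,"dy": 0.2,"dz": 0.0,"rx": 0.0,"ry": 0.0,"rz": -0.04,"gripper": 0.0}
    - {"dx": 0.15,"dy": 0.31,"dz": 0.0,"rx": 0.0,"ry": 0.0,"rz": -0.06,"gripper": 0.0}
    - {"dx": 0.21,"dy": 0.42,"dz": 0.0,"rx": 0.0,"ry": 0.0,"rz": -0.08,"gripper": 0.0}
    - {"dx": 0.27,"dy": 0.54,"dz": 0.0,"rx": 0.0,"ry": 0.0,"rz": -0.1,"gripper": 0.0}
    - {"dx": 0.32,"dy": 0.65,"dz": 0.0,"rx": 0.0,"ry": 0.0,"rz": -0.12,"gripper": 0.0}
    - {"dx": 0.37,"dy": 0.75,"dz": 0.0,"rx": 0.0,"ry": 0.0,"rz": -0.14,"gripper": 0.0}
    - {"dx": 0.41,"dy": 0.83,"dz": 0.0,"rx": 0.0,"ry": 0.0,"rz": -0.16,"gripper": 0.0}

```text
time: 20.92
tool_pos: [622.6, -78.9, 149.4]
tcp_rot: [[0.974, 0.226, 0.0], [0.226, -0.974, -0.001], [-0.0, 0.001, -1.0]]
contact_force: [-0.2, 0.6, -0.1]
grip_width: 85.5
finger_force: 0.0
```

```bash
python3 -c "
from h import *
plan([658.5,-150,140],.273)"
```

```text
d [0.063  0.2578 0.0316] r [ 0.001   0.0002 -0.03  ]
```

Emit:
jog_arm:
  moves:
    - {"dx": 0.02,"dy": 0.09,"dz": 0.0,"rx": 0.0,"ry": 0.0,"rz": -0.01,"gripper": 0.0}
    - {"dx": 0.04,"dy": 0.18,"dz": 0.01,"rx": 0.0,"ry": 0.0,"rz": -0.02,"gripper": 0.0}
    - {"dx": 0.06,"dy": 0.24,"dz": 0.02,"rx": 0.0,"ry": 0.0,"rz": -0.03,"gripper": 0.0}
    - {"dx": 0.06,"dy": 0.26,"dz": 0.07,"rx": 0.0,"ry": 0.0,"rz": -0.03,"gripper": 0.0}
    - {"dx": 0.06,"dy": 0.26,"dz": 0.12,"rx": 0.0,"ry": 0.0,"rz": -0.03,"gripper": 0.0}
    - {"dx": 0.06,"dy": 0.26,"dz": 0.14,"rx": 0.0,"ry": 0.0,"rz": -0.03,"gripper": 0.0}
    - {"dx": 0.06,"dy": 0.26,"dz": 0.14,"rx": 0.0,"ry": 0.0,"rz": -0.03,"gripper": 0.0}
    - {"dx": 0.06,"dy": 0.26,"dz": 0.14,"rx": 0.0,"ry": 0.0,"rz": -0.03,"gripper": 0.0}

```text
time: 21.58
tool_pos: [655.8, -143.5, 106.1]
tcp_rot: [[0.962, 0.275, -0.003], [0.275, -0.962, 0.002], [-0.003, -0.003, -1.0]]
contact_force: [0.5, 0.1, 0.1]
grip_width: 85.8
finger_force: 0.0
```

```bash
python3 -c "
from h import *
plan([658.5,-150,46],.273)"
```

```text
d [0.0032 0.0237 0.2004] r [-0.0019  0.0017  0.0035]
```

Emit:
jog_arm:
  moves:
    - {"dx": 0.003,"dy": 0.019,"dz": 0.03,"rx": 0.0,"ry": 0.0,"rz": 0.0,"gripper": 0.0}
    - {"dx": 0.003,"dy": 0.019,"dz": 0.09,"rx": 0.0,"ry": 0.0,"rz": 0.0,"gripper": 0.0}
    - {"dx": 0.003,"dy": 0.019,"dz": 0.14,"rx": 0.0,"ry": 0.0,"rz": 0.0,"gripper": 0.0}
    - {"dx": 0.003,"dy": 0.019,"dz": 0.18,"rx": 0.0,"ry": 0.0,"rz": 0.0,"gripper": 0.0}
    - {"dx": 0.003,"dy": 0.019,"dz": 0.2,"rx": 0.0,"ry": 0.0,"rz": 0.0,"gripper": 0.0}
    - {"dx": 0.003,"dy": 0.019,"dz": 0.2,"rx": 0.0,"ry": 0.0,"rz": 0.0,"gripper": 0.0}
    - {"dx": 0.003,"dy": 0.019,"dz": 0.2,"rx": 0.0,"ry": 0.0,"rz": 0.0,"gripper": 0.0}

```text
time: 22.17
tool_pos: [659.5, -151.6, 47.2]
tcp_rot: [[0.962, 0.272, -0.001], [0.272, -0.962, 0.0], [-0.001, -0.001, -1.0]]
contact_force: [0.4, 0.1, 0.5]
grip_width: 85.6
finger_force: 0.0
```

```bash
python3 -c "
from h import *
plan([658.5,-150,46],.273)"
```

```text
d [-0.0017 -0.0059  0.0041] r [-0.0004  0.0004  0.0015]
```

Emit:
jog_arm:
  moves:
    - {"dx": -0.002,"dy": -0.006,"dz": 0.004,"rx": 0.0,"ry": 0.0,"rz": 0.0,"gripper": 0.3}
    - {"dx": -0.002,"dy": -0.006,"dz": 0.004,"rx": 0.0,"ry": 0.0,"rz": 0.0,"gripper": 0.5}
    - {"dx": -0.002,"dy": -0.006,"dz": 0.004,"rx": 0.0,"ry": 0.0,"rz": 0.0,"gripper": 0.6}
    - {"dx": -0.002,"dy": -0.006,"dz": 0.004,"rx": 0.0,"ry": 0.0,"rz": 0.0,"gripper": 0.7}
    - {"dx": -0.002,"dy": -0.006,"dz": 0.004,"rx": 0.0,"ry": 0.0,"rz": 0.0,"gripper": 0.8}
    - {"dx": -0.002,"dy": -0.006,"dz": 0.004,"rx": 0.0,"ry": 0.0,"rz": 0.0,"gripper": 0.8}
    - {"dx": -0.002,"dy": -0.006,"dz": 0.004,"rx": 0.0,"ry": 0.0,"rz": 0.0,"gripper": 0.8}
    - {"dx": -0.002,"dy": -0.006,"dz": 0.004,"rx": 0.0,"ry": 0.0,"rz": 0.0,"gripper": 0.8}
  grip_force: 40

```text
time: 22.83
tool_pos: [659.3, -150.5, 47.3]
tcp_rot: [[0.962, 0.271, 0.001], [0.271, -0.962, -0.0], [0.001, 0.001, -1.0]]
contact_force: [-0.4, -0.5, 2.9]
grip_width: 32.8
finger_force: 39.8
```

Emit:
jog_arm:
  moves:
    - {"dx": 0.0,"dy": 0.0,"dz": -0.03,"rx": 0.0,"ry": 0.0,"rz": 0.0,"gripper": 0.8}
    - {"dx": 0.0,"dy": 0.0,"dz": -0.1,"rx": 0.0,"ry": 0.0,"rz": 0.0,"gripper": 0.8}
    - {"dx": 0.0,"dy": 0.0,"dz": -0.2,"rx": 0.0,"ry": 0.0,"rz": 0.0,"gripper": 0.8}
    - {"dx": 0.0,"dy": 0.0,"dz": -0.3,"rx": 0.0,"ry": 0.0,"rz": 0.0,"gripper": 0.8}
    - {"dx": 0.0,"dy": 0.0,"dz": -0.38,"rx": 0.0,"ry": 0.0,"rz": 0.0,"gripper": 0.8}
    - {"dx": 0.0,"dy": 0.0,"dz": -0.4,"rx": 0.0,"ry": 0.0,"rz": 0.0,"gripper": 0.8}
    - {"dx": 0.0,"dy": 0.0,"dz": -0.4,"rx": 0.0,"ry": 0.0,"rz": 0.0,"gripper": 0.8}

```text
time: 23.42
tool_pos: [660.3, -150.5, 169.4]
tcp_rot: [[0.962, 0.271, 0.005], [0.271, -0.962, -0.001], [0.005, 0.002, -1.0]]
contact_force: [-0.8, 0.1, -1.8]
grip_width: 32.6
finger_force: 39.8
```

```bash
python3 -c "
from h import *
plan([444.5,175.6,165],-.012)
cv2.imwrite('pics/s9.png',cv2.resize(cv2.cvtColor(capture('side'),cv2.COLOR_RGB2BGR)[60:330,180:400],None,fx=2,fy=2))"
```

```text
d [-0.3975 -1.2415  0.0097] r [ 0.0012 -0.0032  0.1912]
```

View pics/s9.png

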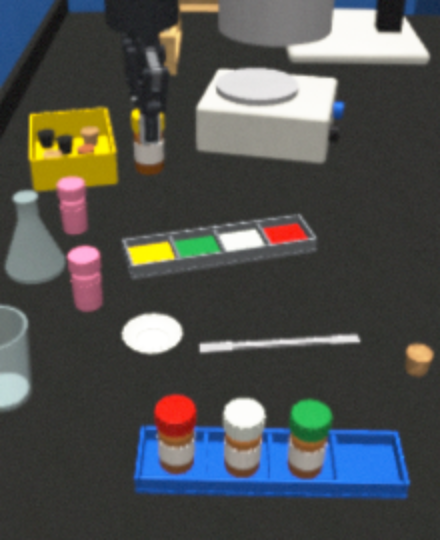

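Yellow is held upright; red, white and green stand in order at (175,435), (243,437), (308,438). Carry yellow to the nearest compartment.

Emit:
jog_arm:
  moves:
    - {"dx": -0.03,"dy": -0.09,"dz": 0.0,"rx": 0.0,"ry": 0.0,"rz": 0.01,"gripper": 0.8}
    - {"dx": -0.06,"dy": -0.2,"dz": 0.0,"rx": 0.0,"ry": 0.0,"rz": 0.03,"gripper": 0.8}
    - {"dx": -0.1,"dy": -0.32,"dz": 0.0,"rx": 0.0,"ry": 0.0,"rz": 0.05,"gripper": 0.8}
    - {"dx": -0.14,"dy": -0.45,"dz": 0.0,"rx": 0.0,"ry": 0.0,"rz": 0.08,"gripper": 0.8}
    - {"dx": -0.18,"dy": -0.58,"dz": 0.0,"rx": 0.0,"ry": 0.0,"rz": 0.1,"gripper": 0.8}
    - {"dx": -0.22,"dy": -0.7,"dz": 0.0,"rx": 0.0,"ry": 0.0,"rz": 0.12,"gripper": 0.8}
    - {"dx": -0.26,"dy": -0.82,"dz": 0.0,"rx": 0.0,"ry": 0.0,"rz": 0.14,"gripper": 0.8}
    - {"dx": -0.29,"dy": -0.92,"dz": 0.0,"rx": 0.0,"ry": 0.0,"rz": 0.16,"gripper": 0.8}

```text
time: 24.13
tool_pos: [495.4, 93.6, 163.6]
tcp_rot: [[0.999, 0.035, -0.006], [0.035, -0.999, -0.0], [-0.006, 0.0, -1.0]]
contact_force: [0.4, 0.1, -0.8]
grip_width: 32.6
finger_force: 39.9
```

```bash
python3 -c "
from h import *
plan([444.5,175.6,160],-.012)"
```

```text
d [-0.1599 -0.2792  0.0129] r [0.0002 0.0043 0.0315]
```

Emit:
jog_arm:
  moves:
    - {"dx": -0.04,"dy": -0.08,"dz": 0.0,"rx": 0.0,"ry": 0.0,"rz": 0.01,"gripper": 0.8}
    - {"dx": -0.09,"dy": -0.16,"dz": 0.0,"rx": 0.0,"ry": 0.0,"rz": 0.02,"gripper": 0.8}
    - {"dx": -0.13,"dy": -0.23,"dz": 0.0,"rx": 0.0,"ry": 0.0,"rz": 0.03,"gripper": 0.8}
    - {"dx": -0.16,"dy": -0.29,"dz": 0.0,"rx": 0.0,"ry": 0.0,"rz": 0.03,"gripper": 0.8}
    - {"dx": -0.165,"dy": -0.3,"dz": 0.0,"rx": 0.0,"ry": 0.0,"rz": 0.03,"gripper": 0.8}
    - {"dx": -0.165,"dy": -0.3,"dz": 0.0,"rx": 0.0,"ry": 0.0,"rz": 0.03,"gripper": 0.8}
    - {"dx": -0.165,"dy": -0.3,"dz": 0.0,"rx": 0.0,"ry": 0.0,"rz": 0.03,"gripper": 0.8}
    - {"dx": -0.165,"dy": -0.3,"dz": 0.0,"rx": 0.0,"ry": 0.0,"rz": 0.03,"gripper": 0.8}

```text
time: 24.8
tool_pos: [447.6, 178.0, 165.5]
tcp_rot: [[1.0, -0.013, -0.002], [-0.013, -1.0, -0.001], [-0.002, 0.001, -1.0]]
contact_force: [0.5, -0.4, -0.8]
grip_width: 33.1
finger_force: 39.9
```

```bash
python3 -c "
from h import *
plan([444.5,175.6,43],-.012)"
```

```text
d [-0.0094  0.0075  0.4083] r [ 0.0008  0.0011 -0.0005]
```

Emit:
jog_arm:
  moves:
    - {"dx": -0.009,"dy": 0.007,"dz": 0.06,"rx": 0.0,"ry": 0.0,"rz": 0.0,"gripper": 0.8}
    - {"dx": -0.009,"dy": 0.007,"dz": 0.16,"rx": 0.0,"ry": 0.0,"rz": 0.0,"gripper": 0.8}
    - {"dx": -0.009,"dy": 0.007,"dz": 0.26,"rx": 0.0,"ry": 0.0,"rz": 0.0,"gripper": 0.8}
    - {"dx": -0.009,"dy": 0.007,"dz": 0.33,"rx": 0.0,"ry": 0.0,"rz": 0.0,"gripper": 0.8}
    - {"dx": -0.009,"dy": 0.007,"dz": 0.37,"rx": 0.0,"ry": 0.0,"rz": 0.0,"gripper": 0.8}
    - {"dx": -0.009,"dy": 0.007,"dz": 0.38,"rx": 0.0,"ry": 0.0,"rz": 0.0,"gripper": 0.8}
    - {"dx": -0.009,"dy": 0.007,"dz": 0.38,"rx": 0.0,"ry": 0.0,"rz": 0.0,"gripper": 0.8}
    - {"dx": -0.009,"dy": 0.007,"dz": 0.38,"rx": 0.0,"ry": 0.0,"rz": 0.0,"gripper": 0.8}

```text
time: 25.47
tool_pos: [446.0, 177.9, 53.4]
tcp_rot: [[1.0, -0.011, 0.002], [-0.011, -1.0, 0.001], [0.002, -0.001, -1.0]]
contact_force: [-0.1, -0.9, -0.8]
grip_width: 32.5
finger_force: 39.9
```

```bash
python3 -c "
from h import *
plan([444.5,175.6,43.1],-.012)"
```

```text
d [-0.0049  0.0079  0.0343] r [-0.0005 -0.0012  0.0006]
```

Emit:
jog_arm:
  moves:
    - {"dx": -0.004,"dy": 0.007,"dz": 0.01,"rx": 0.0,"ry": 0.0,"rz": 0.0,"gripper": 0.8}
    - {"dx": -0.004,"dy": 0.007,"dz": 0.018,"rx": 0.0,"ry": 0.0,"rz": 0.0,"gripper": 0.8}
    - {"dx": -0.004,"dy": 0.007,"dz": 0.024,"rx": 0.0,"ry": 0.0,"rz": 0.0,"gripper": 0.8}
    - {"dx": -0.004,"dy": 0.007,"dz": 0.028,"rx": 0.0,"ry": 0.0,"rz": 0.0,"gripper": 0.8}
    - {"dx": -0.004,"dy": 0.007,"dz": 0.031,"rx": 0.0,"ry": 0.0,"rz": 0.0,"gripper": 0.8}
    - {"dx": -0.004,"dy": 0.007,"dz": 0.034,"rx": 0.0,"ry": 0.0,"rz": 0.0,"gripper": 0.8}
    - {"dx": -0.004,"dy": 0.007,"dz": 0.034,"rx": 0.0,"ry": 0.0,"rz": 0.0,"gripper": 0.8}
    - {"dx": -0.004,"dy": 0.007,"dz": 0.034,"rx": 0.0,"ry": 0.0,"rz": 0.0,"gripper": 0.8}

```text
time: 26.13
tool_pos: [443.9, 175.9, 43.2]
tcp_rot: [[1.0, -0.01, 0.001], [-0.01, -1.0, -0.001], [0.001, 0.001, -1.0]]
contact_force: [-1.2, -1.2, 5.6]
grip_width: 32.9
finger_force: 40.5
```

Emit:
jog_arm:
  moves:
    - {"dx": 0.0,"dy": 0.0,"dz": 0.0,"rx": 0.0,"ry": 0.0,"rz": 0.0,"gripper": 0.4}
    - {"dx": 0.0,"dy": 0.0,"dz": 0.0,"rx": 0.0,"ry": 0.0,"rz": 0.0,"gripper": 0.2}
    - {"dx": 0.0,"dy": 0.0,"dz": 0.0,"rx": 0.0,"ry": 0.0,"rz": 0.0,"gripper": 0.0}
    - {"dx": 0.0,"dy": 0.0,"dz": 0.0,"rx": 0.0,"ry": 0.0,"rz": 0.0,"gripper": 0.0}
    - {"dx": 0.0,"dy": 0.0,"dz": 0.0,"rx": 0.0,"ry": 0.0,"rz": 0.0,"gripper": 0.0}
    - {"dx": 0.0,"dy": 0.0,"dz": -0.12,"rx": 0.0,"ry": 0.0,"rz": 0.0,"gripper": 0.0}
    - {"dx": 0.0,"dy": 0.0,"dz": -0.25,"rx": 0.0,"ry": 0.0,"rz": 0.0,"gripper": 0.0}
    - {"dx": 0.0,"dy": 0.0,"dz": -0.37,"rx": 0.0,"ry": 0.0,"rz": 0.0,"gripper": 0.0}

```text
time: 26.8
tool_pos: [442.5, 175.7, 153.9]
tcp_rot: [[1.0, -0.01, -0.002], [-0.01, -1.0, 0.0], [-0.002, 0.0, -1.0]]
contact_force: [1.5, -0.3, -0.7]
grip_width: 85.5
finger_force: 0.0
```

Emit:
jog_arm:
  moves:
    - {"dx": 0.0,"dy": 0.1,"dz": -0.1,"rx": 0.0,"ry": 0.0,"rz": 0.0,"gripper": 0.0}
    - {"dx": 0.0,"dy": 0.2,"dz": -0.15,"rx": 0.0,"ry": 0.0,"rz": 0.0,"gripper": 0.0}
    - {"dx": 0.0,"dy": 0.3,"dz": -0.15,"rx": 0.0,"ry": 0.0,"rz": 0.0,"gripper": 0.0}
    - {"dx": 0.0,"dy": 0.4,"dz": -0.15,"rx": 0.0,"ry": 0.0,"rz": 0.0,"gripper": 0.0}
    - {"dx": 0.0,"dy": 0.5,"dz": -0.15,"rx": 0.0,"ry": 0.0,"rz": 0.0,"gripper": 0.0}
    - {"dx": 0.0,"dy": 0.55,"dz": -0.15,"rx": 0.0,"ry": 0.0,"rz": 0.0,"gripper": 0.0}
    - {"dx": 0.0,"dy": 0.55,"dz": -0.15,"rx": 0.0,"ry": 0.0,"rz": 0.0,"gripper": 0.0}
    - {"dx": 0.0,"dy": 0.55,"dz": -0.15,"rx": 0.0,"ry": 0.0,"rz": 0.0,"gripper": 0.0}

```text
time: 27.47
tool_pos: [441.6, 10.3, 198.1]
tcp_rot: [[1.0, -0.013, -0.0], [-0.013, -1.0, 0.0], [-0.0, -0.0, -1.0]]
contact_force: [-0.1, 0.2, 0.2]
grip_width: 85.4
finger_force: 0.0
```

```bash
python3 -c "
from h import *
a=[cv2.cvtColor(capture(n),cv2.COLOR_RGB2BGR) for n in('side','top')]
cv2.imwrite('pics/s10.png',np.hstack([cv2.resize(a[0][220:330,220:400],None,fx=2.4,fy=2.4)[:264,:400],cv2.resize(a[1][170:345,100:360],None,fx=1.5,fy=1.5)[:264,:390]])[:,:800])"
```

```text
Traceback (most recent call last):
ValueError: all the input array dimensions except for the concatenation axis must match exactly, but along dimension 0, the array at index 0 has size 264 and the array at index 1 has size 262
```

```bash
python3 -c "
from h import *
a=[cv2.cvtColor(capture(n),cv2.COLOR_RGB2BGR) for n in('side','top')]
cv2.imwrite('pics/s10.png',np.hstack([cv2.resize(a[0][220:330,220:400],(400,244)),cv2.resize(a[1][180:340,100:340],(366,244))]))"
```

```text
(no output)
```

View pics/s10.png

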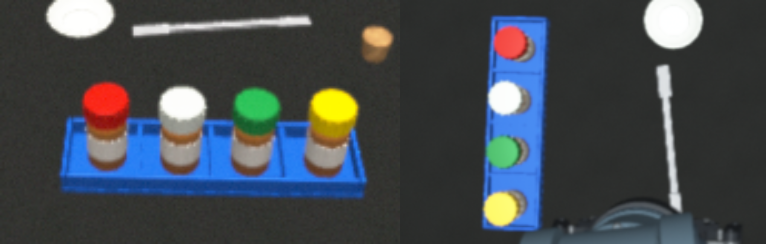

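All four stand upright, one per compartment: red farthest, then white, green and yellow nearest. The gripper is clear.

```bash
python3 -c "
from workcell import arm
print(arm.finish_job())"
```

```text
the job is handed in; nothing more can be done
None
```

The job is handed in at about 28 s on the robot's clock: all four bottles stand upright in the blue tray in reverse order (red farthest from the robot, then white, green, and yellow nearest), and the gripper is clear of everything.

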